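# Rack the saucers, soak the cutters and dose the tub

### The job

Wash up after baking: lift every saucer out of the slanted carrier and stand it upright in the drying rack, one to a slot between the tines, lowering it in rather than dropping it, and lay both biscuit cutters in the soaking tub. When all that is done, pump the dispenser's lever through four full strokes, each time right down and then right back up, and leave the mug, jar, tin, bowl and spatula where they are.

Things in the scene. Friction and masses are not known exactly. Their poses are not given: they have to be found in the camera images.
- saucer0: a plain white saucer: round flat disc 104 mm across, 8 mm thick (low 1.5 mm cup and foot rings in the middle 60 mm of its faces), about 140 g. Origin at its very centre; its z axis is square to its faces. Starts in one of the five places of the carrier, its upper edge leaning 22 degrees back towards the carrier's -x. May be absent
- saucer1: a plain white saucer: round flat disc 104 mm across, 8 mm thick (low 1.5 mm cup and foot rings in the middle 60 mm of its faces), about 140 g. Origin at its very centre; its z axis is square to its faces. Starts in one of the five places of the carrier, its upper edge leaning 22 degrees back towards the carrier's -x. May be absent
- saucer2: a plain white saucer: round flat disc 104 mm across, 8 mm thick (low 1.5 mm cup and foot rings in the middle 60 mm of its faces), about 140 g. Origin at its very centre; its z axis is square to its faces. Starts in one of the five places of the carrier, its upper edge leaning 22 degrees back towards the carrier's -x. May be absent
- saucer3: a plain white saucer: round flat disc 104 mm across, 8 mm thick (low 1.5 mm cup and foot rings in the middle 60 mm of its faces), about 140 g. Origin at its very centre; its z axis is square to its faces. Starts in one of the five places of the carrier, its upper edge leaning 22 degrees back towards the carrier's -x. May be absent
- saucer4: a plain white saucer: round flat disc 104 mm across, 8 mm thick (low 1.5 mm cup and foot rings in the middle 60 mm of its faces), about 140 g. Origin at its very centre; its z axis is square to its faces. Starts in one of the five places of the carrier, its upper edge leaning 22 degrees back towards the carrier's -x. May be absent
- rack: fixed steel drying rack on a drip tray 300 mm long (its x), 100 mm wide, walls 14 mm high. Origin: centre of the underside, on the table. Five slots in a row along its x, centred at x = -100, -50, 0, 50, 100 mm, y = 0. A slot lies between two pairs of upright 5 mm tines (at y = +-22 mm), 14 mm clear, flaring to 26 mm at the tips 75 mm up. The wide gaps between one slot's tines and the next's are not slots
- rack_mid (a point): the middle slot: where the centre of a saucer standing home in it lies, 66 mm above the table (two rails along the rack's x carry it; its axis is along the rack's x, its upper edge 118 mm up). Turned as the rack; the other slots are 50 and 100 mm either way along x
- carrier: fixed white plastic saucer carrier, 290 mm long (its x), 110 mm wide. Origin: centre of its underside. Five slanted places in a row at x = -100, -50, 0, 50, 100 mm; a saucer there has its centre 65 mm above the table and its upper edge leaning 22 degrees back towards -x. The tall tines on its -x side end level with the saucer's centre, the short ones on the other side 30 mm lower
- tub: fixed unit: open steel soaking tub, 140 mm (its x) by 160 mm (its y) outside, 45 mm high, walls and floor 4 mm, and beside its +y side a white detergent dispenser (70 mm square, 176 mm high, at x = 70, y = 165 mm) whose thin spout reaches over the tub to x = 48, y = 50 mm, 100 to 130 mm up. Origin: centre of the tub's underside, on the table
- lever (a joint): the dispenser's hand lever: 0 rad at its upper stop, where a spring returns it within 0.5 s; 0.6 rad = lower stop, fully pressed. Hinge along the tub's y at x = 70, y = 165 mm, 180 mm up; it reaches 140 mm towards the tub's -x, 0.3 rad above level at 0 and 0.3 rad below level at 0.6. Pressing its end takes about 3 N at the top, 7 N at the bottom
- lever_pad (a point): centre of the upper face of the black pad (50 mm along the lever, 36 mm wide) at the lever's end; about 226 mm above the table at rest, about 83 mm lower when fully pressed. Press here from above with the shut fingers
- cutter_house: copper house-shaped biscuit cutter, an open outline 24 mm high with 2 mm walls: parallel side walls 44 mm apart outside (y = +-22 mm, from x = -26 to 8 mm), a back wall at x = -26 mm and a pointed roof reaching x = 28 mm. Origin at its underside; 40 g; z up
- cutter_round: copper round biscuit cutter, an open ring 54 mm across outside, 24 mm high, 2.5 mm wall. Origin at the centre of its underside; 40 g; z up
- mug: white mug, 76 mm across, 85 mm high, beyond the rack: to be left alone; origin at its underside
- jar: amber glass jar, 72 mm across, 100 mm high, beyond the rack and tub: to be left alone; origin at its underside
- tin: aluminium tin, 80 mm across, 120 mm high, at the far right: to be left alone; origin at its underside
- bowl: blue bowl, 120 mm across, 50 mm high, on the left: to be left alone; origin at its underside
- spatula: wooden-handled spatula lying on the near left: to be left alone; origin at its underside
Mind the look-alikes: they are no part of the job. What is shaped like the saucer2 but red is not meant.

How it is judged (in metres and radians):
On the way, in this order (a step that is already met when the one before it is completed fails the run):
1. every saucer stands released in a rack slot and both cutters lie in the tub ((x of saucer0 in the frame of rack between -0.11 and -0.09 m or x of saucer0 in the frame of rack between -0.06 and -0.04 m or x of saucer0 in the frame of rack between -0.01 and 0.01 m or x of saucer0 in the frame of rack between 0.04 and 0.06 m or x of saucer0 in the frame of rack between 0.09 and 0.11 m) and y of saucer0 in the frame of rack between -0.012 and 0.012 m and z of saucer0 in the frame of rack between 0.056 and 0.076 m and angle between saucer0's own z axis and vertical between 1.27 and 1.87 rad and angle between the z axis of each of saucer0, saucer1, saucer2, saucer3, saucer4 and the x axis of rack, either way round below 0.3 rad and contact force between each of saucer0, saucer1, saucer2, saucer3, saucer4, cutter_house, cutter_round and the fingers below 0.1 N and linear speed of each of saucer0, saucer1, saucer2, saucer3, saucer4 below 0.03 m/s and (x of saucer1 in the frame of rack between -0.11 and -0.09 m or x of saucer1 in the frame of rack between -0.06 and -0.04 m or x of saucer1 in the frame of rack between -0.01 and 0.01 m or x of saucer1 in the frame of rack between 0.04 and 0.06 m or x of saucer1 in the frame of rack between 0.09 and 0.11 m) and y of saucer1 in the frame of rack between -0.012 and 0.012 m and z of saucer1 in the frame of rack between 0.056 and 0.076 m and angle between saucer1's own z axis and vertical between 1.27 and 1.87 rad and (x of saucer2 in the frame of rack between -0.11 and -0.09 m or x of saucer2 in the frame of rack between -0.06 and -0.04 m or x of saucer2 in the frame of rack between -0.01 and 0.01 m or x of saucer2 in the frame of rack between 0.04 and 0.06 m or x of saucer2 in the frame of rack between 0.09 and 0.11 m) and y of saucer2 in the frame of rack between -0.012 and 0.012 m and z of saucer2 in the frame of rack between 0.056 and 0.076 m and angle between saucer2's own z axis and vertical between 1.27 and 1.87 rad and (x of saucer3 in the frame of rack between -0.11 and -0.09 m or x of saucer3 in the frame of rack between -0.06 and -0.04 m or x of saucer3 in the frame of rack between -0.01 and 0.01 m or x of saucer3 in the frame of rack between 0.04 and 0.06 m or x of saucer3 in the frame of rack between 0.09 and 0.11 m) and y of saucer3 in the frame of rack between -0.012 and 0.012 m and z of saucer3 in the frame of rack between 0.056 and 0.076 m and angle between saucer3's own z axis and vertical between 1.27 and 1.87 rad and (x of saucer4 in the frame of rack between -0.11 and -0.09 m or x of saucer4 in the frame of rack between -0.06 and -0.04 m or x of saucer4 in the frame of rack between -0.01 and 0.01 m or x of saucer4 in the frame of rack between 0.04 and 0.06 m or x of saucer4 in the frame of rack between 0.09 and 0.11 m) and y of saucer4 in the frame of rack between -0.012 and 0.012 m and z of saucer4 in the frame of rack between 0.056 and 0.076 m and angle between saucer4's own z axis and vertical between 1.27 and 1.87 rad and x of cutter_house in the frame of tub between -0.066 and 0.066 m and y of cutter_house in the frame of tub between -0.076 and 0.076 m and z of cutter_house in the frame of tub between 0 and 0.045 m and x of cutter_round in the frame of tub between -0.066 and 0.066 m and y of cutter_round in the frame of tub between -0.076 and 0.076 m and z of cutter_round in the frame of tub between 0 and 0.045 m), for 0.3 s.
2. first stroke: lever pressed all the way down (value of joint lever above 0.52 rad), for 0.05 s.
3. first stroke: lever back up at its top (value of joint lever below 0.06 rad), for 0.05 s.
4. second stroke: lever pressed all the way down (value of joint lever above 0.52 rad), for 0.05 s.
5. second stroke: lever back up at its top (value of joint lever below 0.06 rad), for 0.05 s.
6. third stroke: lever pressed all the way down (value of joint lever above 0.52 rad), for 0.05 s.
7. third stroke: lever back up at its top (value of joint lever below 0.06 rad), for 0.05 s.
8. fourth stroke: lever pressed all the way down (value of joint lever above 0.52 rad), for 0.05 s.
9. fourth stroke: lever back up at its top (value of joint lever below 0.06 rad), for 0.05 s.
At the end, for the whole second after the job is handed in: Every saucer present stands upright (within 0.3 rad) in a slot of the rack (its centre within 10 mm of a slot's centre along the row, 12 mm across it, and 56 to 76 mm above the table), released and at rest; both cutters lie released inside the tub; the lever is back up (under 0.06 rad) (all of step 1 and value of joint lever below 0.06 rad); the robot touches nothing.
It fails at once if a saucer is let go high up (centre over 115 mm above the table with no finger on it) ((height (world z) of saucer0 above 0.115 m and contact force between saucer0 and the fingers below 0.05 N) or (height (world z) of saucer1 above 0.115 m and contact force between saucer1 and the fingers below 0.05 N) or (height (world z) of saucer2 above 0.115 m and contact force between saucer2 and the fingers below 0.05 N) or (height (world z) of saucer3 above 0.115 m and contact force between saucer3 and the fingers below 0.05 N) or (height (world z) of saucer4 above 0.115 m and contact force between saucer4 and the fingers below 0.05 N)).
It fails at once if the mug, jar, tin, bowl or spatula is shoved more than 4 cm (distance of any of mug, jar, tin, bowl, spatula from where it was at the start of the episode above 0.04 m).
Of saucer0, saucer1, saucer2, saucer3, saucer4 only 3 to 5 are there at a start; the rules pass over those that are not, and their reading is None.
At some moment in a run one of cutter_house, cutter_round may be knocked a few centimetres aside while the robot is not near it.
It also fails if it takes over 205 s, if anything falls off the work surface, if the arm or the gripper's body presses on something with over 40 N, if the wrist force passes 120 N, or if a joint passes its speed limit or range.

### The arm

A 6-joint arm with a two-finger parallel gripper is mounted at the origin on the work surface. World frame = base frame: x ahead of the robot, y to its left, z up, the work surface at z = 0. Lengths are in mm, angles in rad, forces in N, time in s.
With the tool pointing down it reaches from about 350 to 875 mm from the base axis. Payload 4.2 kg.
Tool frame: the origin (TCP) lies at the very end of the fingers, on their centre line; the grasp point (between the pads) lies 19 mm behind it; z points along the fingers, y is the line along which they close (so a half turn about z gives the same grasp; the last joint's range is limited). The gripper opens to 85 mm and grips with 20 to 120 N. Pads are 22 mm wide; open, the fingers measure 114 mm over their backs; the gripper's body (76 mm by 85 mm) begins 54 mm behind the grasp point. The pads swing forward as they close: fully open they stand 13 mm farther back than shut.
Start: joints at [-0.939, 0.385, 0.008, 0, -1.194, -0.259], TCP at [227.654, -582.042, 231.312] pointing down, gripper open.
Joint ranges: [-3.14, 3.14], [-1.21, 2.06], [-1.07, 1.41], [-3.16, 2.05], [-2.99, -0.16], [-3.1, 3.1]. Speed limits (rad/s): [2.79, 2.79, 3.14, 3.14, 3.14, 3.14].

### API

Orientations are given as a unit quaternion [x, y, z, w].
In Python, from bench import read_state, get_image, camera_model, job_done gives the robot as it stands.
- The arm moves only by the shell command python3 -m handwheel 'ROWS'. ROWS is JSON, a list of rows, each a list of 7 numbers: the shift along the tool's x, y, z in m, then the turn, a rotation vector about the tool's x, y, z in rad, then the gripper's target within -1 to 1 (fully open at 1, half-way at 0, shut at -1). In form: [[dx, dy, dz, wx, wy, wz, jaw], ...]. A call has 1 to 10 rows; each row is the pose to reach, as a shift and turn from the pose commanded when the call began, along the tool's axes at that moment; what a row does not reach only later rows make up. A row lasts 1/8 s, in which the tool goes at most 62.5 mm and 10.7 degrees, less where a joint would pass 70% of its speed; a pose out of reach is approached as far as the arm can. A call with a gripper value outside its range is refused whole. The fingers move at their own pace and stop on an object; the grip force is fixed at half the most. Time passes only in rows, so rows that repeat a pose let the fingers close. It gives the time, the measured TCP pose, the force, the opening and the grip force at its end, in the units of the state.
- read_state(): the state, without advancing time (a new reading comes with each control period).
- get_image(name): name is "scene" or "top" or "wrist"; returns (picture, depth): 480x640x3 uint8, blue, green, red; 480x640 float32, mm along the optical axis (not along the pixel's ray), 0 where there is no reading.
- camera_model(name): a dict with "K" (3x3 intrinsics, pixels), "dist" ([k1, k2, p1, p2, k3] as OpenCV has them; the pictures are not rectified), "rvec" (rotation vector, rad) and "tvec" (3), from world to camera coordinates, as OpenCV has them; the wrist camera has in their place "hand_eye" (4x4, takes a point from camera to tool coordinates, whose origin is the TCP and whose axes are the flange's). Camera axes: x right, y down, z forward; pixel columns grow to the right and rows downward; lengths in mm; the calibration is good to about 2 mm. A picture is of the moment at which its call begins: read the wrist's pose just before it. camera_model takes no time and is no camera call.
- job_done(): hands the job in; it is judged then, once.
The state is a dict: "clock": time; "joints": joint angles; "joint_vel": joint speeds; "joint_efforts": joint torques, N m; "position": TCP position; "ee_rot": TCP orientation; "contact_force": force on the tool from outside, world axes, zero at the start; "wrist_torque": the same for the moment, N m; "gripper_width": finger opening in mm; "grasp_force": force on a finger pad.
Only numpy, scipy, OpenCV 4.12 (cv2) and the standard library are available. Lean on these libraries where they do the work, as an engineer would, in place of code of your own. Each camera call takes 0.05 s, during which the arm holds its last target. There are 200 camera calls.

## Working session

There is one attempt and no reset: what is moved stays moved. The work goes in short steps, Python scripts to look and compute and a shell command to move; the robot and the scene stay as the last step left them, time stands still between calls to the robot, and variables do not carry over. Pictures are saved under pics/ and viewed, at most 17 in all, crops included, and the job is handed in when it is done.

```bash
mkdir -p pics
cat > h.py <<'E'
import numpy as np, cv2
from scipy.spatial.transform import Rotation as R
from bench import read_state,get_image,camera_model,job_done
def snap(n):
    s=read_state(); im,d=get_image(n); m=camera_model(n); K=np.array(m['K']); D=np.array(m['dist'])
    if n=='wrist':
        T=np.eye(4); T[:3,:3]=R.from_quat(s['ee_rot']).as_matrix(); T[:3,3]=s['position']
        T=T@np.array(m['hand_eye'])
    else:
        A=np.eye(4); A[:3,:3]=cv2.Rodrigues(np.array(m['rvec'],float))[0]; A[:3,3]=np.array(m['tvec']).ravel(); T=np.linalg.inv(A)
    return im,d,K,D,T
def cloud(d,K,D,T):
    v,u=np.mgrid[:480,:640]; p=np.stack([u,v],-1).reshape(-1,1,2).astype(np.float64)
    n=cv2.undistortPoints(p,K,D).reshape(480,640,2)
    P=np.dstack([n*d[...,None],d])
    W=P@T[:3,:3].T+T[:3,3]; W[d<=0]=np.nan
    return W
def ray(px,z,K,D,T):
    n=cv2.undistortPoints(np.array(px,float).reshape(-1,1,2),K,D).reshape(-1,2)
    v=np.c_[n,np.ones(len(n))]@T[:3,:3].T; o=T[:3,3]
    return o+v*((z-o[2])/v[:,2])[:,None]
def proj(P,K,D,T):
    A=np.linalg.inv(T); return cv2.projectPoints(np.array(P,float).reshape(-1,3),cv2.Rodrigues(A[:3,:3])[0],A[:3,3],K,D)[0].reshape(-1,2)
def st():
    s=read_state(); print(s['clock'],np.round(s['position'],1),np.round(R.from_quat(s['ee_rot']).as_matrix(),3).tolist(),np.round(s['joints'],3),s['contact_force'],s['gripper_width'],s['grasp_force'])
E
python3 - <<'E'
from h import *
st()
for n in('scene','top'):
    im,d,K,D,T=snap(n); cv2.imwrite(f'pics/{n}0.png',im); np.savez(f'{n}0.npz',im=im,d=d,K=K,D=D,T=T); print(n,T.round(2).tolist(),(d>0).mean())
E
```

```text
0.0 [ 227.5 -581.5  230.2] [[-0.931, -0.364, -0.001], [-0.364, 0.931, 0.002], [0.0, 0.002, -1.0]] [-9.390e-01  3.860e-01  7.000e-03 -1.000e-03 -1.194e+00 -2.590e-01] [-0.43550198  0.23256202  0.42574311] 85.27171714693839 0.0
scene [[-0.07, 0.52, -0.85, 1432.43], [1.0, 0.04, -0.06, 83.81], [0.01, -0.85, -0.52, 758.88], [0.0, 0.0, 0.0, 1.0]] 0.99478515625
top [[-0.03, -1.0, 0.09, 315.85], [-1.0, 0.03, 0.01, 30.07], [-0.01, -0.09, -1.0, 1759.6], [0.0, 0.0, 0.0, 1.0]] 0.996064453125
```

View pics/scene0.png

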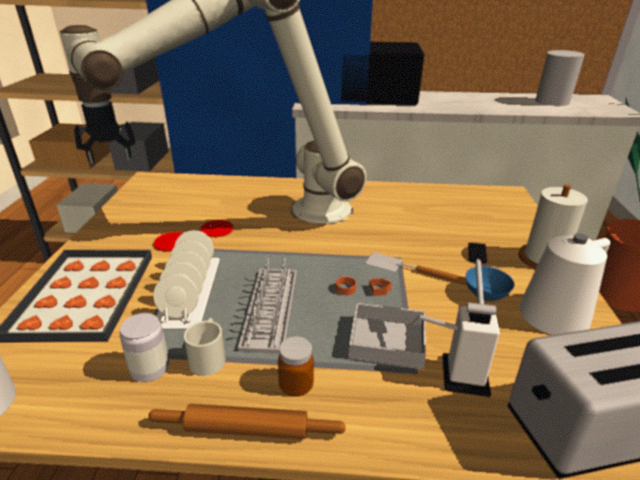

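View pics/top0.png

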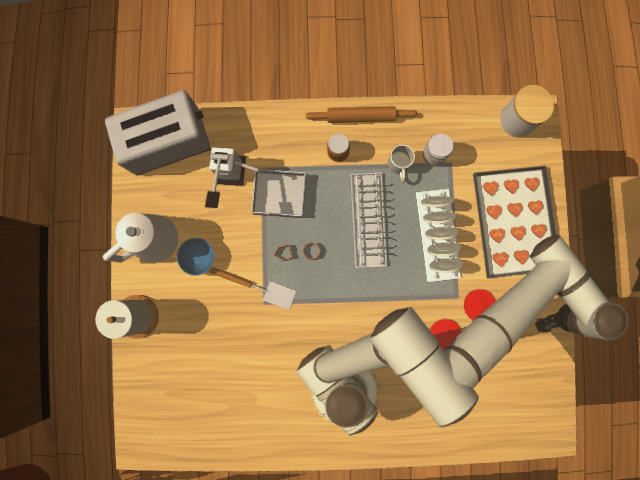

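Run:
```python
from h import *
z=np.load('top0.npz'); im,d,K,D,T=[z[k] for k in('im','d','K','D','T')]
a=cv2.resize(im[165:290,240:475],None,fx=3.4,fy=3.4,interpolation=cv2.INTER_CUBIC); cv2.imwrite('pics/topcrop.png',a)
W=cloud(d,K,D,T); Z=W[...,2]
print('table',np.nanmedian(Z[140:160,300:320]),np.nanmedian(Z[200:290,330:350]))
# carrier region profile
np.set_printoptions(suppress=True,linewidth=200)
for r in range(186,286,3): print(r,Z[r,414:466:4].round(0), W[r,438,:2].round(0))
print('lever pad'); 
hsv=cv2.cvtColor(im,cv2.COLOR_BGR2HSV)
print(Z[192:210:3,200:224:3].round(0)); print(W[198,212])
```

```text
table 1.1076772261403676 2.077988583103206
186 [4. 8. 3. 4. 6. 6. 3. 6. 3. 5. 6. 3. 5.] [ 640. -319.]
189 [-5. -2. -0.  2.  0. -2. 15.  7.  8. -6. -3. -1.  1.] [ 628. -316.]
192 [-6.  8.  4. 12. 12.  6. 10. 25.  2.  2. -5. -4. -5.] [ 619. -316.]
195 [ 7.  3.  8. 19.  4.  7. 13. 37.  6.  2. -9.  3.  2.] [ 609. -315.]
198 [ 3.  6. 13. 37. 40. 54. 57. 56. 56. 70.  4.  2.  6.] [ 592. -306.]
201 [-1.  7. 63. 67. 69. 88. 95. 86. 99. 95. -2. -2.  3.] [ 577. -298.]
204 [  7.   3.  68.  95. 100. 111. 105. 111. 108.   9.   3.  -3.  -4.] [ 566. -295.]
207 [ 5. 10. -2. 15.  9.  2.  5. 12. 16.  5.  4. -4.  3.] [ 571. -315.]
210 [ 2.  3.  3. 23.  8. -0.  7. 15.  2.  7. -4. -4.  4.] [ 561. -314.]
213 [-1.  2.  5. 26. 37. 32. 43. 50. 60. 52. 64. -2. -2.] [ 547. -306.]
216 [ 7.  4. 10. 56. 54. 73. 73. 80. 77. 82. 86.  3. -6.] [ 533. -300.]
219 [ -6.   2.  11.  84.  92.  97. 103.  95. 103. 106.  98.  -1.   4.] [ 520. -294.]
222 [  4.   0.   6.   7.  93. 102. 102. 103. 114.  11.   6.  -7.  -3.] [ 511. -293.]
225 [ 7. -1. 11.  9.  7.  2. -1. 10. 29. 12.  5. -2. -2.] [ 514. -313.]
228 [-0.  6.  4. -0.  8
[... 1117 characters left out ...]
 107. 108.  -5.] [ 367. -287.]
273 [ 3.  5.  3.  2. 10. 28.  8.  7. 10. 11. 19.  9.  5.] [ 360. -304.]
276 [10. -3.  2.  0. 17. 29.  9.  9.  2. 21. 21.  8.  1.] [ 351. -303.]
279 [-7.  4. -0. -5.  5. 10. 10. 13.  6.  0. -4.  5.  5.] [ 341. -303.]
282 [ 7. -2. -8.  7.  0.  0. -1. 12. -3. -4.  1. -5. -2.] [ 332. -305.]
285 [ 5. -2. -3.  0.  0.  3.  6.  9.  1.  6. -7.  1.  2.] [ 322. -303.]
lever pad
[[  7.   6.  -2. 224. 219. 219. 219.  -2.]
 [  7.   1. 222. 219. 223. 220. 223.   2.]
 [ -4.   5. 226. 227. 232. 224. 223.   3.]
 [ -2.   6. 226. 230. 233. 230.  -5.  -6.]
 [  0.  10. 234. 229. 237. 229.  15.  -1.]
 [ -5.  nan   6. 228. 230. 233.   8.  -0.]]
[583.16876447 361.50650145 231.85141578]
```

View pics/topcrop.png

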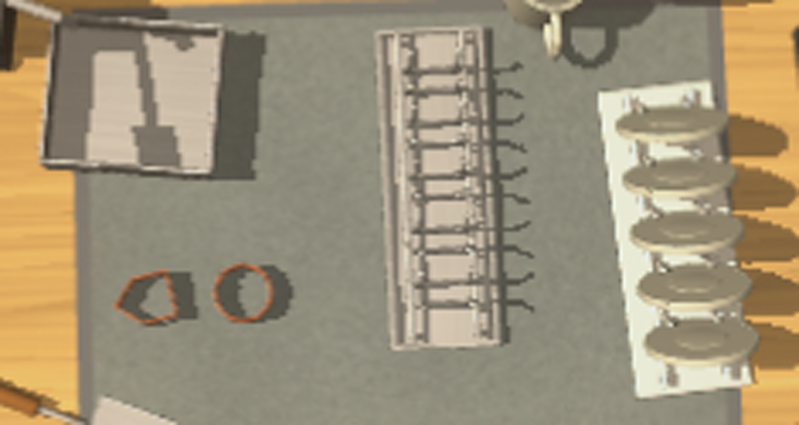

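```bash
cat > fitc.py <<'E'
from h import *
np.set_printoptions(suppress=True,linewidth=200)
for n,roi in(('top',(slice(186,284),slice(410,472))),('scene',(slice(225,320),slice(145,225)))):
    z=np.load(n+'0.npz'); im,d,K,D,T=[z[k] for k in('im','d','K','D','T')]
    W=cloud(d,K,D,T)[roi]
    P=W.reshape(-1,3); P=P[~np.isnan(P).any(1)]
    P=P[(P[:,2]>45)&(P[:,2]<125)&(P[:,1]<-200)&(P[:,1]>-400)&(P[:,0]>300)&(P[:,0]<640)]
    t=np.tan(np.radians(22))
    u0=P[:,0]+t*(P[:,2]-65)   # x of disc at centre height
    best=None
    for th in np.radians(np.arange(-4,16,.5)):
        u=u0*np.cos(th)+P[:,1]*np.sin(th)   # approx
        v=np.exp(2j*np.pi*u/50).mean()
        if best is None or abs(v)>abs(best[0]): best=(v,th)
    v,th=best; ph=np.angle(v)/2/np.pi*50
    print(n,len(P),'th',np.degrees(th),abs(v),'phase',ph)
    u=u0*np.cos(th)+P[:,1]*np.sin(th); k=np.round((u-ph)/50)
    for kk in np.unique(k):
        Q=P[k==kk]
        if len(Q)<30: continue
        w=-Q[:,0]*np.sin(th)+Q[:,1]*np.cos(th)
        print(kk,len(Q),'u',np.median(u[k==kk]).round(1),'w ext',np.percentile(w,[2,98]).round(1),w.mean().round(1),'ztop',np.percentile(Q[:,2],99).round(1))
E
python3 fitc.py
python3 - <<'E'
from h import *
z=np.load('top0.npz'); im,d,K,D,T=[z[k] for k in('im','d','K','D','T')]
s=3.4
c=np.array([(378,32),(487,27),(505,345),(393,350)])/s+[240,165]
print('rack rim',ray(c,14,K,D,T).round(1).tolist())
c=np.array([(600,93),(709,82),(751,383),(638,397)])/s+[240,165]
print('carrier',ray(c,10,K,D,T).round(1).tolist())
c=np.array([(54,18),(222,30),(214,175),(41,163)])/s+[240,165]
print('tub rim',ray(c,45,K,D,T).round(1).tolist())
hsv=cv2.cvtColor(im,cv2.COLOR_BGR2HSV); m=((hsv[...,0]<12)|(hsv[...,0]>172))&(hsv[...,1]>110)&(hsv[...,2]>60)
m=m.astype('u1'); m[:, :265]=0; m[:,335:]=0; m[:235]=0; m[270:]=0
n,l,stt,cen=cv2.connectedComponentsWithStats(cv2.dilate(m,np.ones((3,3))))
for i in range(1,n): print(stt[i],ray([[stt[i][0]+stt[i][2]/2-.5,stt[i][1]+stt[i][3]/2-.5]],24,K,D,T).round(1))
E
```

```text
top 1497 th 5.5 0.9224265548323554 phase 3.1266503676204813
7.0 336 u 353.0 w ext [-399.6 -305.5] -351.9 ztop 114.0
8.0 317 u 403.4 w ext [-399.5 -305.6] -351.9 ztop 114.6
9.0 303 u 453.8 w ext [-399.9 -305.9] -352.4 ztop 115.2
10.0 280 u 504.0 w ext [-401.9 -305.6] -352.8 ztop 114.4
11.0 261 u 554.3 w ext [-400.3 -306.7] -353.0 ztop 115.3
scene 3028 th 5.0 0.9437979803000047 phase 6.966180144042437
7.0 396 u 356.5 w ext [-397.2 -303.2] -343.1 ztop 111.5
8.0 434 u 406.7 w ext [-397.4 -304.5] -343.3 ztop 112.0
9.0 479 u 456.3 w ext [-397.4 -304.5] -343.7 ztop 110.9
10.0 534 u 506.5 w ext [-397.6 -304.4] -343.5 ztop 111.7
11.0 1185 u 557.7 w ext [-399.6 -305.7] -352.5 ztop 110.9
rack rim [[683.0, -39.3, 14.0], [684.8, -142.1, 14.0], [385.6, -147.1, 14.0], [384.1, -43.3, 14.0]]
carrier [[619.7, -246.5, 10.0], [627.6, -350.7, 10.0], [342.9, -376.4, 10.0], [333.5, -269.6, 10.0]]
tub rim [[699.5, 261.5, 45.0], [682.8, 105.8, 45.0], [547.9, 116.5, 45.0], [564.1, 275.5, 45.0]]
[302 242  18   8  80] [[458.3  96.1  24. ]]
[273 244  18  16  97] [[442.1 187.7  24. ]]
[289 249   3   3   9] [[446.  160.8  24. ]]
[290 253   3   3   9] [[433.4 158.   24. ]]
[305 252  16   9  71] [[425.1  90.7  24. ]]
[282 257   9   4  29] [[419.7 174.   24. ]]
```

```bash
cat >> h.py <<'E'
def Rt(th,tilt=0):
    c,s=np.cos(np.radians(th)),np.sin(np.radians(th))
    M=np.array([[s,-c,0],[-c,-s,0],[0,0,-1]]).T
    return R.from_matrix(M)*R.from_rotvec([np.radians(tilt),0,0])
def go(p,th,tilt=0):
    s=read_state(); r0=R.from_quat(s['ee_rot']); d=r0.inv().apply(np.array(p)-s['position'])/1000
    w=(r0.inv()*Rt(th,tilt)).as_rotvec()
    print(round(s['clock'],1),'pos',np.round(s['position'],1),'-> row',d.round(4).tolist()+w.round(4).tolist(),'F',np.round(s['contact_force'],1),'w',round(s['gripper_width'],1),round(s['grasp_force'],1))
CAR=np.array([480.8,-309.]);CTH=5.3;RACK=np.array([534.4,-93.]);RTH=.9
def slot(k): t=np.radians(RTH); return RACK+k*np.array([np.cos(t),np.sin(t)])
def place(k): t=np.radians(CTH); return CAR+k*np.array([np.cos(t),np.sin(t)])
E
python3 -c "
from h import *
go([460,-205,340],3); print(camera_model('wrist')['hand_eye'])"
```

```text
0.1 pos [ 227.5 -581.6  230.3] -> row [-0.3537, 0.2663, -0.1092, 0.0018, 0.0011, -1.2505] F [ 0.8  0.7 -0.2] w 85.5 0.0
[[-1.33075018e-03 -9.64584795e-01 -2.63769599e-01  6.59962640e+01]
 [ 9.99999076e-01 -1.21004224e-03 -6.20088885e-04  6.78479956e-02]
 [ 2.78955953e-04 -2.63770181e-01  9.64585514e-01 -1.40988210e+02]
 [ 0.00000000e+00  0.00000000e+00  0.00000000e+00  1.00000000e+00]]
```

```bash
python3 -m handwheel '[[-0.05,0,-0.05,0,0,-0.15,0.2],[-0.1,0.05,-0.11,0,0,-0.3,-0.3],[-0.15,0.1,-0.12,0,0,-0.45,-0.3],[-0.2,0.15,-0.12,0,0,-0.6,-0.3],[-0.23,0.2,-0.12,0,0,-0.75,-0.3],[-0.28,0.25,-0.12,0,0,-0.9,-0.3],[-0.335,0.25,-0.12,0,0,-1.1,-0.3],[-0.335,0.25,-0.12,0,0,-1.25,-0.3],[-0.335,0.25,-0.12,0,0,-1.25,-0.3],[-0.335,0.25,-0.12,0,0,-1.25,-0.3]]'
python3 - <<'E'
from h import *
st()
im,d,K,D,T=snap('wrist'); cv2.imwrite('pics/w1.png',im); np.savez('w1.npz',im=im,d=d,K=K,D=D,T=T)
E
```

```text
clock: 1.35
position: [448.2, -227.3, 350.9]
ee_rot: [0.725, -0.689, -0.0, 0.0]
contact_force: [0.3, 0.7, -0.3]
gripper_width: 30.1
grasp_force: 0.0
1.35 [ 448.2 -227.3  350.9] [[0.051, -0.999, -0.001], [-0.999, -0.051, 0.0], [-0.0, 0.001, -1.0]] [-0.146  0.109 -0.066 -0.    -1.397  0.197] [ 0.27508303  0.73674786 -0.27429495] 30.092193949344352 0.0
```

View pics/w1.png

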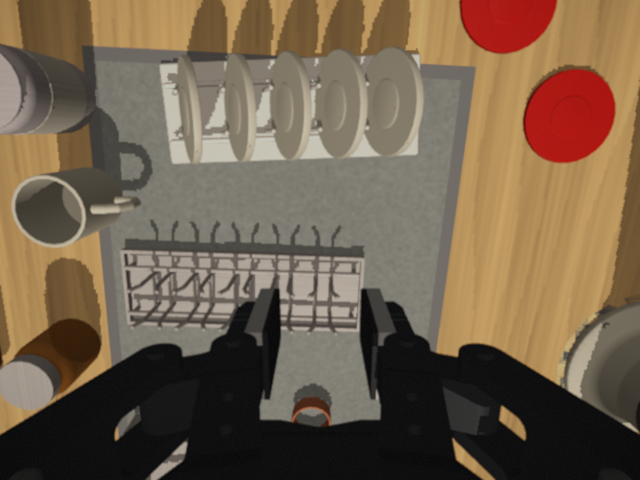

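```bash
cat > ov.py <<'E'
from h import *
import sys
def overlay(f,out,roi,s):
    z=np.load(f); im,d,K,D,T=[z[k] for k in('im','d','K','D','T')]
    x0,y0,x1,y1=roi; a=cv2.resize(im[y0:y1,x0:x1],None,fx=s,fy=s,interpolation=cv2.INTER_CUBIC)
    def pl(P,col,cl=True):
        q=((proj(P,K,D,T)-[x0,y0]+.5)*s).round().astype(int); cv2.polylines(a,[q.reshape(-1,1,2)],cl,col,1,cv2.LINE_AA)
    def fr(C,th,L):
        t=np.radians(th); M=np.array([[np.cos(t),-np.sin(t),0],[np.sin(t),np.cos(t),0],[0,0,1]]); return np.array(L,float)@M.T+[C[0],C[1],0]
    pl(fr(RACK,RTH,[[150,50,14],[150,-50,14],[-150,-50,14],[-150,50,14]]),(0,255,0))
    for k in(-100,-50,0,50,100):
        for e in(-1,1):
            for y in(-22,22): pl(fr(RACK,RTH,[[k+e*9.5,y,15],[k+e*15.5,y,75]]),(255,0,255),False)
        a_=np.linspace(0,2*np.pi,40); t=np.radians(22)
        o=4*np.array([np.cos(t),0,np.sin(t)])
        pl(fr(CAR,CTH,np.c_[k-52*np.cos(a_)*np.sin(t),52*np.sin(a_),65+52*np.cos(a_)*np.cos(t)]+o),(0,0,255))
    cv2.imwrite(out,a)
overlay('w1.npz','pics/ov1.png',(100,40,440,345),1.9)
E
python3 ov.py
```

```text
(no output)
```

View pics/ov1.png

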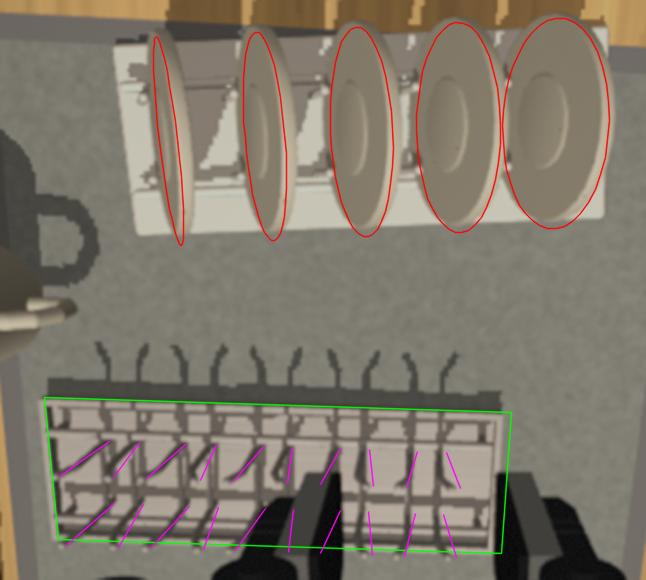

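```bash
python3 -m handwheel '[[-0.05,-0.04,0.03,0,0,0,-0.3],[-0.09,-0.085,0.06,0,0,0,-0.3],[-0.09,-0.09,0.11,0,0,0.03,-0.3],[-0.09,-0.09,0.15,0,0,0.05,-0.3],[-0.09,-0.09,0.15,0,0,0.05,-0.3]]'
python3 - <<'E'
from h import *
st()
im,d,K,D,T=snap('wrist'); np.savez('w2.npz',im=im,d=d,K=K,D=D,T=T)
import ov
ov.RACK[:]=[537.5,-93]
ov.overlay('w2.npz','pics/ov2.png',(0,60,640,420),1.25)
E
```

```text
clock: 2.02
position: [531.3, -133.5, 198.3]
ee_rot: [-0.707, 0.707, 0.003, -0.003]
contact_force: [-0.3, -1.1, 0.7]
gripper_width: 29.4
grasp_force: 0.0
2.025 [ 531.3 -133.5  198.3] [[-0.0, -1.0, -0.008], [-1.0, 0.0, 0.0], [-0.0, 0.008, -1.0]] [ 0.05   0.285 -0.227 -0.    -1.067 -0.049] [-0.25961656 -1.09916285  0.74101067] 29.399210599094136 0.0
```

View pics/ov2.png

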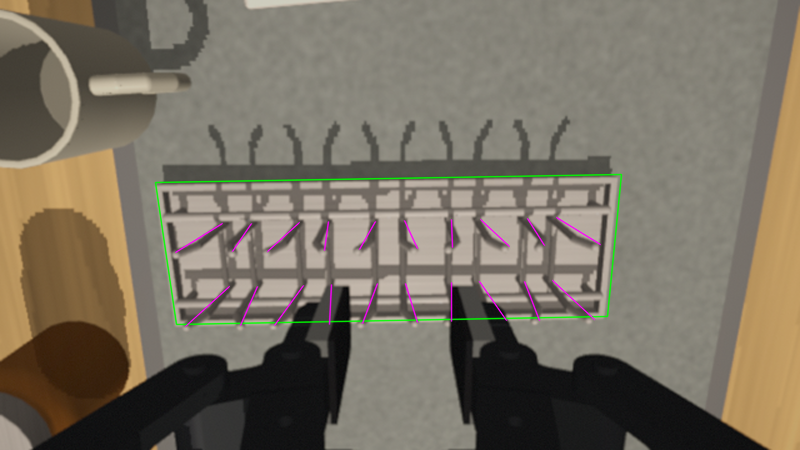

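```bash
python3 -m handwheel '[[0,0,0,0,0,0,-0.3],[0,0,0,0,0,0,-0.3],[0,0,0,0,0,0,-0.3]]' >/dev/null
python3 - <<'E'
from h import *
st()
im,d,K,D,T=snap('wrist'); np.savez('w2.npz',im=im,d=d,K=K,D=D,T=T)
st()
import ov
ov.RACK[:]=[537.5,-93]
ov.overlay('w2.npz','pics/ov3.png',(110,180,510,330),2)
E
```

```text
2.45 [ 534.2 -132.8  202.6] [[0.002, -1.0, 0.003], [-1.0, -0.002, 0.0], [-0.0, -0.003, -1.0]] [ 0.051  0.28  -0.222  0.    -1.066 -0.049] [0.83408709 0.28806924 0.09165033] 30.01001416645494 0.0
2.5 [ 534.1 -132.7  202.3] [[0.002, -1.0, 0.002], [-1.0, -0.002, 0.0], [-0.0, -0.002, -1.0]] [ 0.051  0.281 -0.222  0.    -1.066 -0.049] [-0.24737086  0.76546921  0.39929754] 29.94282694632927 0.0
```

View pics/ov3.png

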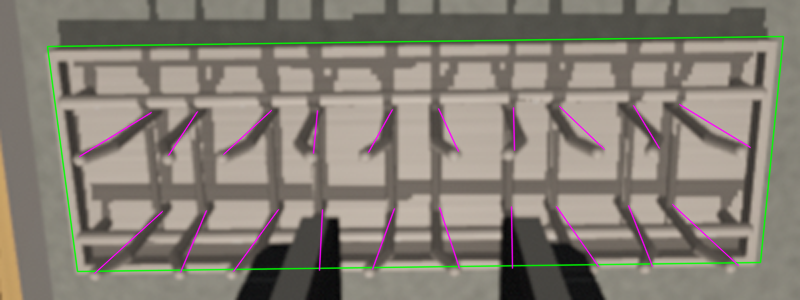

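```bash
sed -i 's/^CAR=.*/CAR=np.array([480.8,-311.]);CTH=5.3;RACK=np.array([538.,-92.5]);RTH=.9/' h.py
cat >> h.py <<'E'
def sau(k,h):
    t=np.radians(CTH); u=np.array([-np.sin(np.radians(22))*np.cos(t),-np.sin(np.radians(22))*np.sin(t),np.cos(np.radians(22))])
    return np.r_[place(k),65]+h*u
def gs(k,h): go(sau(k,h),CTH,22)
def gr(k,z): go(np.r_[slot(k),z],RTH)
E
python3 -c "
from h import *
gs(100,115)"
```

```text
2.5 pos [ 534.1 -132.7  202.3] -> row [0.173, -0.003, 0.0307, 0.3818, -0.0175, -0.0895] F [-0.2  0.8  0.4] w 29.9 0.0
```

```bash
python3 -m handwheel '[[0.05,0,-0.02,0.12,0,-0.03,-0.3],[0.11,0,-0.02,0.25,-0.01,-0.06,-0.3],[0.17,0,-0.01,0.382,-0.017,-0.09,-0.3],[0.173,-0.003,0.02,0.382,-0.017,-0.09,-0.3],[0.173,-0.003,0.03,0.382,-0.017,-0.09,-0.3],[0.173,-0.003,0.03,0.382,-0.017,-0.09,-0.3],[0.173,-0.003,0.03,0.382,-0.017,-0.09,-0.3]]' >/dev/null
python3 - <<'E'
from h import *
gs(100,115); gs(100,25)
im,d,K,D,T=snap('wrist'); np.savez('w3.npz',im=im,d=d,K=K,D=D,T=T)
import ov
ov.overlay('w3.npz','pics/ov4.png',(0,0,640,480),1)
E
```

```text
3.4 pos [ 538.3 -304.8  172.6] -> row [0.0009, 0.0012, 0.0006, 0.0001, -0.0005, 0.0033] F [-1.  -1.   0.2] w 30.0 0.0
3.4 pos [ 538.3 -304.8  172.6] -> row [0.0008, 0.0012, 0.0906, 0.0001, -0.0005, 0.0033] F [-1.  -1.   0.2] w 30.0 0.0
```

View pics/ov4.png

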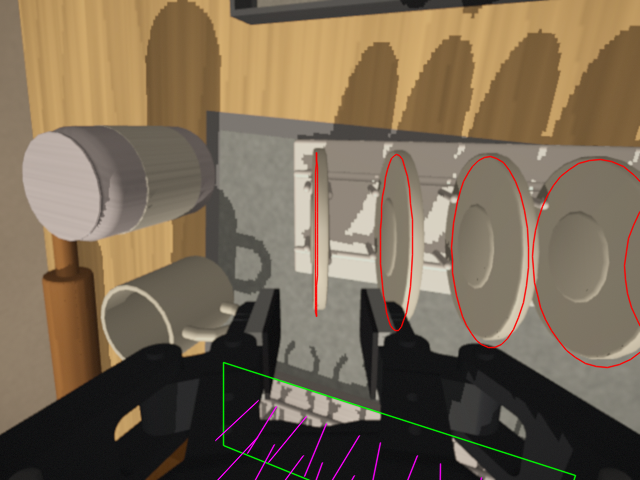

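```bash
sed -i 's/480.8,-311/480.8,-313/' h.py; python3 -m handwheel '[[0.002,0.001,0.03,0,0,0,-0.3],[0.002,0.001,0.06,0,0,0,-0.3],[0.002,0.001,0.09,0,0,0,-0.3],[0.002,0.001,0.09,0,0,0,-0.3],[0.002,0.001,0.09,0,0,0,-1],[0.002,0.001,0.09,0,0,0,-1],[0.002,0.001,0.09,0,0,0,-1],[0.002,0.001,0.09,0,0,0,-1],[0.002,0.001,0.09,0,0,0,-1]]'
python3 -c "
from h import *
gs(100,25)"
```

```text
clock: 4.55
position: [571.7, -305.0, 89.8]
ee_rot: [0.726, -0.661, 0.131, -0.141]
contact_force: [3.5, 4.5, 5.2]
gripper_width: 6.5
grasp_force: 62.4
4.5 pos [ 571.7 -305.    89.8] -> row [-0.0004, 0.0012, 0.0012, -0.0032, -0.0022, 0.0016] F [3.5 4.5 5.2] w 6.5 62.4
```

```bash
python3 -m handwheel '[[0,0,-0.02,0,0,0,-1],[0,0,-0.05,0,0,0,-1],[0,0,-0.08,0,0,0,-1],[0,0,-0.11,0,0,0,-1],[0,0,-0.11,0,0,0,-1],[0,0,-0.11,0,0,0,-1]]'
python3 -c "
from h import *
gr(100,175);gr(100,91)"
```

```text
clock: 5.3
position: [527.4, -308.0, 187.5]
ee_rot: [0.726, -0.662, 0.126, -0.14]
contact_force: [-0.3, -0.2, -1.2]
gripper_width: 6.7
grasp_force: 61.4
5.3 pos [ 527.4 -308.   187.5] -> row [-0.2059, -0.1162, 0.0601, -0.3782, 0.0165, 0.0755] F [-0.3 -0.2 -1.2] w 6.7 61.4
5.3 pos [ 527.4 -308.   187.5] -> row [-0.2057, -0.0852, 0.1381, -0.3782, 0.0165, 0.0755] F [-0.3 -0.2 -1.2] w 6.7 61.4
```

```bash
python3 -m handwheel '[[-0.03,-0.03,-0.01,-0.05,0,0.01,-1],[-0.075,-0.06,0,-0.12,0,0.025,-1],[-0.12,-0.09,0.02,-0.2,0.01,0.04,-1],[-0.16,-0.116,0.04,-0.28,0.015,0.06,-1],[-0.19,-0.116,0.05,-0.35,0.016,0.07,-1],[-0.206,-0.116,0.06,-0.378,0.016,0.0755,-1],[-0.206,-0.116,0.06,-0.378,0.016,0.0755,-1],[-0.206,-0.116,0.06,-0.378,0.016,0.0755,-1],[-0.206,-0.116,0.06,-0.378,0.016,0.0755,-1]]'
python3 - <<'E'
from h import *
gr(100,91)
im,d,K,D,T=snap('wrist'); np.savez('w4.npz',im=im,d=d,K=K,D=D,T=T)
import ov
ov.overlay('w4.npz','pics/ov5.png',(0,0,640,480),1)
E
```

```text
clock: 6.42
position: [638.9, -92.5, 177.8]
ee_rot: [0.712, -0.702, 0.002, -0.001]
contact_force: [-0.0, 0.3, -1.2]
gripper_width: 6.8
grasp_force: 61.3
6.4 pos [638.9 -92.5 177.8] -> row [-0.0018, 0.0014, 0.0868, -0.0054, -0.0016, -0.001] F [-0.   0.3 -1.2] w 6.8 61.3
```

View pics/ov5.png

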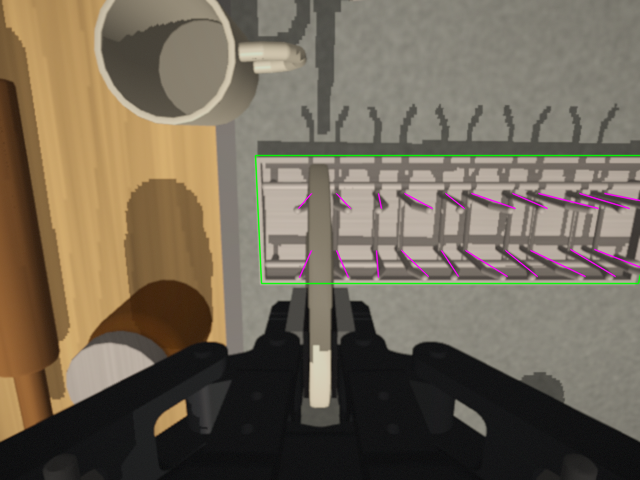

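```bash
python3 - <<'E'
from h import *
z=np.load('w4.npz'); K,D,T=[z[k] for k in('K','D','T')]
print(ray([[319,165]],152,K,D,T),proj([[638,-92.5-52,152]],K,D,T))
E
python3 -m handwheel '[[0,0.001,0.03,-0.005,0,0,-1],[0,0.001,0.055,-0.005,0,0,-1],[0,0.001,0.07,-0.005,0,0,-1],[0,0.001,0.08,-0.005,0,0,-1],[0,0.001,0.086,-0.005,0,0,-1],[0,0.001,0.086,-0.005,0,0,-1]]'
```

```text
[[ 640.78514505 -144.65474371  152.        ]] [[325.9120572  165.48631163]]
clock: 7.22
position: [640.2, -91.5, 96.1]
ee_rot: [0.713, -0.701, 0.002, -0.0]
contact_force: [-5.0, 2.4, 14.1]
gripper_width: 6.3
grasp_force: 64.0
```

```bash
python3 -m handwheel '[[0,0,-0.002,0,0,0,-1],[0,0,-0.002,0,0,0,-0.6],[0,0,-0.002,0,0,0,-0.3],[0,0,-0.002,0,0,0,-0.3],[0,0,-0.03,0,0,0,-0.3],[0,0,-0.07,0,0,0,-0.3],[0,0,-0.1,0,0,0,-0.3],[0,0,-0.1,0,0,0,-0.3]]'
python3 - <<'E'
from h import *
gs(50,115); gr(100,177)
im,d,K,D,T=snap('wrist'); np.savez('w5.npz',im=im,d=d,K=K,D=D,T=T)
cv2.imwrite('pics/w5.png',im[60:340,150:450])
E
```

```text
clock: 8.22
position: [640.4, -91.3, 194.0]
ee_rot: [0.713, -0.701, 0.003, -0.001]
contact_force: [0.3, -0.9, -0.9]
gripper_width: 29.9
grasp_force: 0.0
8.2 pos [640.4 -91.3 194. ] -> row [0.2185, 0.1565, 0.0219, 0.3785, -0.0165, -0.0746] F [ 0.3 -0.9 -0.9] w 29.9 0.0
8.2 pos [640.4 -91.3 194. ] -> row [-0.0004, 0.0025, 0.017, -0.0054, -0.0018, 0.0009] F [ 0.3 -0.9 -0.9] w 29.9 0.0
```

View pics/w5.png

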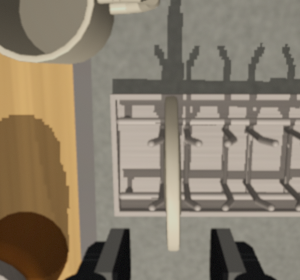

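```bash
cat >> h.py <<'E'
def rackcheck(f):
    z=np.load(f); W=cloud(z['d'],z['K'],z['D'],z['T']).reshape(-1,3); W=W[~np.isnan(W).any(1)]
    t=np.radians(RTH); q=(W[:,:2]-RACK)@np.array([[np.cos(t),-np.sin(t)],[np.sin(t),np.cos(t)]])
    for k in(-100,-50,0,50,100):
        m=(abs(q[:,0]-k)<16)&(abs(q[:,1])<60)&(W[:,2]>85)&(W[:,2]<135)
        if m.sum()>20: print(k,m.sum(),'x',np.median(q[m,0]).round(1),'y',np.percentile(q[m,1],[2,98]).round(1),'ztop',np.percentile(W[m,2],[50,97]).round(1))
E
python3 -c "
from h import *
rackcheck('w5.npz')"
python3 -m handwheel '[[0.04,0.04,-0.02,0.06,0,-0.01,-0.3],[0.09,0.08,-0.02,0.13,0,-0.025,-0.3],[0.14,0.12,-0.01,0.22,-0.01,-0.04,-0.3],[0.18,0.157,0,0.3,-0.015,-0.06,-0.3],[0.218,0.157,0.01,0.378,-0.0165,-0.075,-0.3],[0.218,0.157,0.02,0.378,-0.0165,-0.075,-0.3],[0.218,0.157,0.02,0.378,-0.0165,-0.075,-0.3],[0.218,0.157,0.02,0.378,-0.0165,-0.075,-0.3]]'
python3 -c "
from h import *
gs(50,25)"
```

```text
100 2103 x 102.3 y [-43.1  40.8] ztop [110.8 116.6]
clock: 9.28
position: [485.8, -310.8, 171.1]
ee_rot: [0.727, -0.661, 0.126, -0.139]
contact_force: [-0.0, -0.7, 0.9]
gripper_width: 29.6
grasp_force: 0.0
9.3 pos [ 485.8 -310.8  171.1] -> row [0.0019, -0.0025, 0.0902, 0.0077, 0.0015, 0.0015] F [-0.  -0.7  0.9] w 29.6 0.0
```

```bash
python3 -m handwheel '[[0.002,-0.0025,0.03,0.008,0,0,-0.3],[0.002,-0.0025,0.06,0.008,0,0,-0.3],[0.002,-0.0025,0.09,0.008,0,0,-0.3],[0.002,-0.0025,0.09,0.008,0,0,-0.3],[0.002,-0.0025,0.09,0.008,0,0,-1],[0.002,-0.0025,0.09,0.008,0,0,-1],[0.002,-0.0025,0.09,0.008,0,0,-1],[0.002,-0.0025,0.09,0.008,0,0,-1]]'
python3 -m handwheel '[[0,0,-0.02,0,0,0,-1],[0,0,-0.05,0,0,0,-1],[0,0,-0.08,0,0,0,-1],[0,0,-0.11,0,0,0,-1],[0,0,-0.11,0,0,0,-1],[0,0,-0.11,0,0,0,-1]]'
python3 -c "
from h import *
gr(50,177)"
```

```text
clock: 10.28
position: [522.0, -310.5, 91.0]
ee_rot: [0.725, -0.661, 0.131, -0.143]
contact_force: [0.5, 2.9, 6.2]
gripper_width: 6.7
grasp_force: 61.5
clock: 11.02
position: [478.7, -313.9, 189.4]
ee_rot: [0.725, -0.662, 0.128, -0.142]
contact_force: [0.1, 0.5, -1.9]
gripper_width: 6.3
grasp_force: 60.5
11.0 pos [ 478.7 -313.9  189.4] -> row [-0.2111, -0.1151, 0.0603, -0.3832, 0.0168, 0.0751] F [ 0.1  0.5 -1.9] w 6.3 60.5
```

```bash
python3 -m handwheel '[[-0.03,-0.03,-0.01,-0.05,0,0.01,-1],[-0.075,-0.06,0,-0.12,0,0.025,-1],[-0.12,-0.09,0.02,-0.2,0.01,0.04,-1],[-0.16,-0.115,0.04,-0.28,0.015,0.06,-1],[-0.195,-0.115,0.05,-0.35,0.016,0.07,-1],[-0.211,-0.115,0.06,-0.383,0.017,0.075,-1],[-0.211,-0.115,0.06,-0.383,0.017,0.075,-1],[-0.211,-0.115,0.06,-0.383,0.017,0.075,-1],[-0.211,-0.115,0.06,-0.383,0.017,0.075,-1]]' >/dev/null
python3 -c "
from h import *
gr(50,94)"
```

```text
12.2 pos [588.3 -93.4 178.9] -> row [-0.0018, 0.0006, 0.0849, -0.0029, -0.0017, -0.001] F [ 0.4  0.2 -1.8] w 6.9 60.4
```

```bash
python3 -m handwheel '[[-0.001,0.0005,0.03,-0.003,0,0,-1],[-0.001,0.0005,0.055,-0.003,0,0,-1],[-0.001,0.0005,0.07,-0.003,0,0,-1],[-0.001,0.0005,0.08,-0.003,0,0,-1],[-0.001,0.0005,0.085,-0.003,0,0,-1],[-0.001,0.0005,0.085,-0.003,0,0,-1]]'
python3 -m handwheel '[[0,0,-0.001,0,0,0,-1],[0,0,-0.001,0,0,0,-0.6],[0,0,-0.001,0,0,0,-0.3],[0,0,-0.001,0,0,0,-0.3],[0,0,-0.03,0,0,0,-0.3],[0,0,-0.07,0,0,0,-0.3],[0,0,-0.1,0,0,0,-0.3],[0,0,-0.1,0,0,0,-0.3]]'
python3 - <<'E'
from h import *
gs(0,115)
im,d,K,D,T=snap('wrist'); np.savez('w6.npz',im=im,d=d,K=K,D=D,T=T)
rackcheck('w6.npz')
E
```

```text
clock: 12.9
position: [589.1, -91.7, 96.6]
ee_rot: [0.713, -0.701, 0.001, 0.001]
contact_force: [-4.2, 1.4, 8.9]
gripper_width: 6.9
grasp_force: 62.0
clock: 13.9
position: [590.0, -91.3, 196.3]
ee_rot: [0.713, -0.701, 0.002, -0.001]
contact_force: [0.5, -0.1, 0.2]
gripper_width: 30.3
grasp_force: 0.0
13.9 pos [590.  -91.3 196.3] -> row [0.2231, 0.156, 0.0243, 0.3786, -0.0165, -0.0746] F [ 0.5 -0.1  0.2] w 30.3 0.0
50 2103 x 52.5 y [-43.3  41.7] ztop [110.9 116.6]
100 2963 x 99.8 y [-42.5  36.7] ztop [106.8 116.5]
```

Good. Third saucer.

```bash
python3 -m handwheel '[[0.04,0.04,-0.02,0.06,0,-0.01,-0.3],[0.09,0.08,-0.02,0.13,0,-0.025,-0.3],[0.14,0.12,-0.01,0.22,-0.01,-0.04,-0.3],[0.18,0.156,0,0.3,-0.015,-0.06,-0.3],[0.222,0.156,0.01,0.378,-0.0165,-0.075,-0.3],[0.222,0.156,0.023,0.378,-0.0165,-0.075,-0.3],[0.222,0.156,0.023,0.378,-0.0165,-0.075,-0.3],[0.222,0.156,0.023,0.378,-0.0165,-0.075,-0.3]]' >/dev/null
python3 -c "
from h import *
gs(0,25)"
```

```text
14.9 pos [ 436.5 -314.7  170.6] -> row [0.0025, -0.0022, 0.0895, 0.0079, 0.0016, 0.0017] F [-0.3 -0.4  0. ] w 30.1 0.0
```

```bash
python3 -m handwheel '[[0.002,-0.002,0.03,0.008,0,0,-0.3],[0.002,-0.002,0.06,0.008,0,0,-0.3],[0.002,-0.002,0.09,0.008,0,0,-0.3],[0.002,-0.002,0.09,0.008,0,0,-0.3],[0.002,-0.002,0.09,0.008,0,0,-1],[0.002,-0.002,0.09,0.008,0,0,-1],[0.002,-0.002,0.09,0.008,0,0,-1],[0.002,-0.002,0.09,0.008,0,0,-1]]'
python3 -m handwheel '[[0,0,-0.02,0,0,0,-1],[0,0,-0.05,0,0,0,-1],[0,0,-0.08,0,0,0,-1],[0,0,-0.11,0,0,0,-1],[0,0,-0.11,0,0,0,-1],[0,0,-0.11,0,0,0,-1]]'
python3 -c "
from h import *
gr(0,177)"
```

```text
clock: 15.95
position: [472.4, -314.7, 90.0]
ee_rot: [0.725, -0.661, 0.131, -0.142]
contact_force: [2.0, 3.4, 6.6]
gripper_width: 7.2
grasp_force: 61.0
clock: 16.7
position: [428.9, -317.9, 188.7]
ee_rot: [0.725, -0.662, 0.128, -0.142]
contact_force: [0.2, 0.3, -2.0]
gripper_width: 6.4
grasp_force: 59.9
16.7 pos [ 428.9 -317.9  188.7] -> row [-0.2144, -0.1154, 0.0596, -0.3831, 0.0169, 0.0749] F [ 0.2  0.3 -2. ] w 6.4 59.9
```

```bash
python3 -m handwheel '[[-0.03,-0.03,-0.01,-0.05,0,0.01,-1],[-0.075,-0.06,0,-0.12,0,0.025,-1],[-0.12,-0.09,0.02,-0.2,0.01,0.04,-1],[-0.16,-0.115,0.04,-0.28,0.015,0.06,-1],[-0.195,-0.115,0.05,-0.35,0.016,0.07,-1],[-0.215,-0.115,0.06,-0.383,0.017,0.075,-1],[-0.215,-0.115,0.06,-0.383,0.017,0.075,-1],[-0.215,-0.115,0.06,-0.383,0.017,0.075,-1],[-0.215,-0.115,0.06,-0.383,0.017,0.075,-1]]' >/dev/null
python3 -c "
from h import *
gr(0,94)"
```

```text
17.8 pos [538.3 -93.1 177.6] -> row [-0.0008, 0.0005, 0.0836, -0.0022, -0.0018, -0.0007] F [-0.1  0.1 -0.9] w 6.8 59.8
```

```bash
python3 -m handwheel '[[-0.0005,0.0005,0.03,-0.003,0,0,-1],[-0.0005,0.0005,0.055,-0.003,0,0,-1],[-0.0005,0.0005,0.07,-0.003,0,0,-1],[-0.0005,0.0005,0.08,-0.003,0,0,-1],[-0.0005,0.0005,0.084,-0.003,0,0,-1],[-0.0005,0.0005,0.084,-0.003,0,0,-1]]'
python3 -m handwheel '[[0,0,-0.001,0,0,0,-1],[0,0,-0.001,0,0,0,-0.6],[0,0,-0.001,0,0,0,-0.3],[0,0,-0.001,0,0,0,-0.3],[0,0,-0.03,0,0,0,-0.3],[0,0,-0.07,0,0,0,-0.3],[0,0,-0.1,0,0,0,-0.3],[0,0,-0.1,0,0,0,-0.3]]'
python3 - <<'E'
from h import *
gs(-50,115)
im,d,K,D,T=snap('wrist'); np.savez('w6.npz',im=im,d=d,K=K,D=D,T=T)
rackcheck('w6.npz')
E
```

```text
clock: 18.58
position: [538.8, -92.2, 95.7]
ee_rot: [0.713, -0.701, 0.001, 0.001]
contact_force: [-2.6, 1.6, 7.4]
gripper_width: 7.1
grasp_force: 61.0
clock: 19.58
position: [540.0, -91.8, 196.4]
ee_rot: [0.713, -0.701, 0.002, -0.001]
contact_force: [0.3, -1.2, -0.9]
gripper_width: 29.9
grasp_force: 0.0
19.6 pos [540.  -91.8 196.4] -> row [0.2272, 0.1558, 0.0244, 0.3785, -0.0164, -0.0748] F [ 0.3 -1.2 -0.9] w 29.9 0.0
0 2098 x 1.4 y [-43.5  41.3] ztop [110.9 116.6]
50 2969 x 50.0 y [-42.9  37.1] ztop [106.9 116.4]
100 4025 x 98.5 y [-42.1  40.9] ztop [103.8 116.2]
```

```bash
python3 -m handwheel '[[0.04,0.04,-0.02,0.06,0,-0.01,-0.3],[0.09,0.08,-0.02,0.13,0,-0.025,-0.3],[0.14,0.12,-0.01,0.22,-0.01,-0.04,-0.3],[0.18,0.154,0,0.3,-0.015,-0.06,-0.3],[0.227,0.154,0.01,0.382,-0.0165,-0.075,-0.3],[0.227,0.154,0.023,0.382,-0.0165,-0.075,-0.3],[0.227,0.154,0.023,0.382,-0.0165,-0.075,-0.3],[0.227,0.154,0.023,0.382,-0.0165,-0.075,-0.3]]' >/dev/null
python3 -c "
from h import *
gs(-50,25)"
```

```text
20.6 pos [ 388.5 -320.2  170.9] -> row [0.0015, -0.0002, 0.0891, 0.0039, 0.0015, 0.0019] F [-0.5  0.4  0. ] w 29.9 0.0
```

```bash
python3 -m handwheel '[[0.001,0,0.03,0.004,0,0,-0.3],[0.001,0,0.06,0.004,0,0,-0.3],[0.001,0,0.09,0.004,0,0,-0.3],[0.001,0,0.09,0.004,0,0,-0.3],[0.001,0,0.09,0.004,0,0,-1],[0.001,0,0.09,0.004,0,0,-1],[0.001,0,0.09,0.004,0,0,-1],[0.001,0,0.09,0.004,0,0,-1]]'
python3 -m handwheel '[[0,0,-0.02,0,0,0,-1],[0,0,-0.05,0,0,0,-1],[0,0,-0.08,0,0,0,-1],[0,0,-0.11,0,0,0,-1],[0,0,-0.11,0,0,0,-1],[0,0,-0.11,0,0,0,-1]]'
python3 -c "
from h import *
gr(-50,177)"
```

```text
clock: 21.62
position: [422.7, -319.2, 89.6]
ee_rot: [0.725, -0.661, 0.13, -0.143]
contact_force: [1.8, 4.9, 6.0]
gripper_width: 7.0
grasp_force: 59.2
clock: 22.38
position: [379.4, -322.5, 188.4]
ee_rot: [0.725, -0.662, 0.128, -0.142]
contact_force: [-0.4, 0.1, -2.1]
gripper_width: 7.0
grasp_force: 59.2
22.4 pos [ 379.4 -322.5  188.4] -> row [-0.2182, -0.1153, 0.0594, -0.3835, 0.0166, 0.0748] F [-0.4  0.1 -2.1] w 7.0 59.2
```

```bash
python3 -m handwheel '[[-0.03,-0.03,-0.01,-0.05,0,0.01,-1],[-0.075,-0.06,0,-0.12,0,0.025,-1],[-0.12,-0.09,0.02,-0.2,0.01,0.04,-1],[-0.16,-0.115,0.04,-0.28,0.015,0.06,-1],[-0.195,-0.115,0.05,-0.35,0.016,0.07,-1],[-0.2185,-0.115,0.06,-0.384,0.017,0.075,-1],[-0.2185,-0.115,0.06,-0.384,0.017,0.075,-1],[-0.2185,-0.115,0.06,-0.384,0.017,0.075,-1],[-0.2185,-0.115,0.06,-0.384,0.017,0.075,-1]]' >/dev/null
python3 -c "
from h import *
gr(-50,94)"
```

```text
23.5 pos [488.4 -94.3 177.2] -> row [-0.0012, 0.0005, 0.0832, -0.0013, -0.002, -0.0008] F [ 1.4  0.4 -2.2] w 6.7 59.1
```

```bash
python3 -m handwheel '[[-0.0005,0.0005,0.03,-0.002,0,0,-1],[-0.0005,0.0005,0.055,-0.002,0,0,-1],[-0.0005,0.0005,0.07,-0.002,0,0,-1],[-0.0005,0.0005,0.08,-0.002,0,0,-1],[-0.0005,0.0005,0.084,-0.002,0,0,-1],[-0.0005,0.0005,0.084,-0.002,0,0,-1]]'
python3 -m handwheel '[[0,0,-0.001,0,0,0,-1],[0,0,-0.001,0,0,0,-0.6],[0,0,-0.001,0,0,0,-0.3],[0,0,-0.001,0,0,0,-0.3],[0,0,-0.03,0,0,0,-0.3],[0,0,-0.07,0,0,0,-0.3],[0,0,-0.1,0,0,0,-0.3],[0,0,-0.1,0,0,0,-0.3]]'
python3 - <<'E'
from h import *
gs(-100,115)
im,d,K,D,T=snap('wrist'); np.savez('w6.npz',im=im,d=d,K=K,D=D,T=T)
rackcheck('w6.npz')
E
```

```text
clock: 24.25
position: [488.8, -93.7, 95.7]
ee_rot: [0.713, -0.701, 0.001, 0.001]
contact_force: [-2.6, 1.9, 10.7]
gripper_width: 6.8
grasp_force: 61.1
clock: 25.25
position: [490.0, -93.0, 195.7]
ee_rot: [0.713, -0.701, 0.002, -0.001]
contact_force: [0.3, 1.2, -1.7]
gripper_width: 29.8
grasp_force: 0.0
25.2 pos [490.  -93.  195.7] -> row [0.2307, 0.1556, 0.0237, 0.3788, -0.0165, -0.0748] F [ 0.3  1.2 -1.7] w 29.8 0.0
-50 2112 x -48.7 y [-43.4  41.3] ztop [110.9 116.6]
0 2986 x -1.1 y [-42.8  35.8] ztop [106.9 116.4]
50 4040 x 48.6 y [-42.3  40.8] ztop [103.9 116.2]
100 5196 x 98.6 y [-41.6  41.3] ztop [101.9 116.1]
```

```bash
python3 -m handwheel '[[0.04,0.04,-0.02,0.06,0,-0.01,-0.3],[0.09,0.08,-0.02,0.13,0,-0.025,-0.3],[0.14,0.12,-0.01,0.22,-0.01,-0.04,-0.3],[0.18,0.154,0,0.3,-0.015,-0.06,-0.3],[0.231,0.154,0.01,0.382,-0.0165,-0.075,-0.3],[0.231,0.154,0.023,0.382,-0.0165,-0.075,-0.3],[0.231,0.154,0.023,0.382,-0.0165,-0.075,-0.3],[0.231,0.154,0.023,0.382,-0.0165,-0.075,-0.3]]' >/dev/null
python3 -c "
from h import *
gs(-100,25)"
```

```text
26.3 pos [ 338.4 -325.3  170.4] -> row [0.0011, -0.0007, 0.0888, 0.004, 0.0016, 0.0017] F [ 0.3  0.1 -0.6] w 30.0 0.0
```

```bash
python3 -m handwheel '[[0.001,-0.0005,0.03,0.004,0,0,-0.3],[0.001,-0.0005,0.06,0.004,0,0,-0.3],[0.001,-0.0005,0.09,0.004,0,0,-0.3],[0.001,-0.0005,0.09,0.004,0,0,-0.3],[0.001,-0.0005,0.09,0.004,0,0,-1],[0.001,-0.0005,0.09,0.004,0,0,-1],[0.001,-0.0005,0.09,0.004,0,0,-1],[0.001,-0.0005,0.09,0.004,0,0,-1]]'
python3 -m handwheel '[[0,0,-0.02,0,0,0,-1],[0,0,-0.05,0,0,0,-1],[0,0,-0.08,0,0,0,-1],[0,0,-0.11,0,0,0,-1],[0,0,-0.11,0,0,0,-1],[0,0,-0.11,0,0,0,-1]]'
python3 -c "
from h import *
gr(-100,177)"
```

```text
clock: 27.3
position: [373.1, -324.6, 89.6]
ee_rot: [0.725, -0.661, 0.131, -0.142]
contact_force: [1.1, 4.3, 7.1]
gripper_width: 6.4
grasp_force: 61.2
clock: 28.05
position: [330.2, -327.7, 188.7]
ee_rot: [0.725, -0.662, 0.128, -0.142]
contact_force: [0.0, 0.8, -1.9]
gripper_width: 6.7
grasp_force: 60.3
28.1 pos [ 330.2 -327.7  188.7] -> row [-0.2227, -0.1149, 0.0594, -0.3844, 0.0158, 0.0749] F [ 0.   0.8 -1.9] w 6.7 60.3
```

```bash
python3 -m handwheel '[[-0.03,-0.03,-0.01,-0.05,0,0.01,-1],[-0.075,-0.06,0,-0.12,0,0.025,-1],[-0.12,-0.09,0.02,-0.2,0.01,0.04,-1],[-0.16,-0.115,0.04,-0.28,0.015,0.06,-1],[-0.195,-0.115,0.05,-0.35,0.016,0.07,-1],[-0.223,-0.115,0.06,-0.384,0.017,0.075,-1],[-0.223,-0.115,0.06,-0.384,0.017,0.075,-1],[-0.223,-0.115,0.06,-0.384,0.017,0.075,-1],[-0.223,-0.115,0.06,-0.384,0.017,0.075,-1]]' >/dev/null
python3 -c "
from h import *
gr(-100,94)"
```

```text
29.2 pos [438.6 -94.9 177. ] -> row [-0.0011, 0.0006, 0.083, -0.0011, -0.0022, -0.001] F [ 0.4 -0.3 -1.2] w 6.6 60.2
```

```bash
python3 -m handwheel '[[-0.0005,0.0005,0.03,-0.002,0,0,-1],[-0.0005,0.0005,0.055,-0.002,0,0,-1],[-0.0005,0.0005,0.07,-0.002,0,0,-1],[-0.0005,0.0005,0.08,-0.002,0,0,-1],[-0.0005,0.0005,0.084,-0.002,0,0,-1],[-0.0005,0.0005,0.084,-0.002,0,0,-1]]'
python3 -m handwheel '[[0,0,-0.001,0,0,0,-1],[0,0,-0.001,0,0,0,-0.6],[0,0,-0.001,0,0,0,-0.3],[0,0,-0.001,0,0,0,-0.3],[0,0,-0.03,0,0,0,-0.3],[0,0,-0.07,0,0,0,-0.3],[0,0,-0.1,0,0,0,-0.3],[0,0,-0.13,0,0,0,-0.3],[0,0,-0.16,0,0,0,-0.3]]'
python3 -m handwheel '[[-0.05,0,0,0,0,0,-0.3],[-0.1,0,-0.01,0,0,0,0],[-0.13,0,-0.01,0,0,0,0.6],[-0.16,0,-0.01,0,0,0,0.6],[-0.16,0,-0.01,0,0,0,0.6],[-0.16,0,-0.01,0,0,0,0.6]]'
python3 - <<'E'
from h import *
st()
im,d,K,D,T=snap('wrist'); np.savez('w7.npz',im=im,d=d,K=K,D=D,T=T)
cv2.imwrite('pics/w7.png',im)
rackcheck('w7.npz')
E
```

```text
clock: 29.92
position: [438.6, -94.4, 94.7]
ee_rot: [0.713, -0.701, 0.001, 0.001]
contact_force: [-2.8, 0.6, 8.6]
gripper_width: 6.7
grasp_force: 61.7
clock: 31.05
position: [438.4, -93.6, 254.0]
ee_rot: [0.713, -0.701, 0.0, 0.001]
contact_force: [-0.3, 1.1, 0.2]
gripper_width: 29.9
grasp_force: 0.0
clock: 31.8
position: [435.8, 66.2, 262.5]
ee_rot: [0.713, -0.701, 0.0, 0.001]
contact_force: [0.6, 0.2, 0.3]
gripper_width: 68.1
grasp_force: 0.0
31.8 [435.8  66.2 262.5] [[0.016, -1.0, -0.001], [-1.0, -0.016, -0.003], [0.003, 0.001, -1.0]] [ 0.523  0.041 -0.361  0.002 -1.171 -0.507] [0.5631191  0.15319019 0.33130604] 68.10085028849458 0.0
-100 832 x -98.7 y [11.6 48.8] ztop [106.1 114.5]
-50 1038 x -51.4 y [10.6 48.7] ztop [103.5 114.3]
0 1351 x -3.1 y [10.5 48. ] ztop [101.  114.3]
50 1642 x 48.3 y [ 9.6 47.6] ztop [100.3 114.3]
100 1970 x 98.0 y [ 9.3 47.6] ztop [ 99.5 114. ]
```

View pics/w7.png

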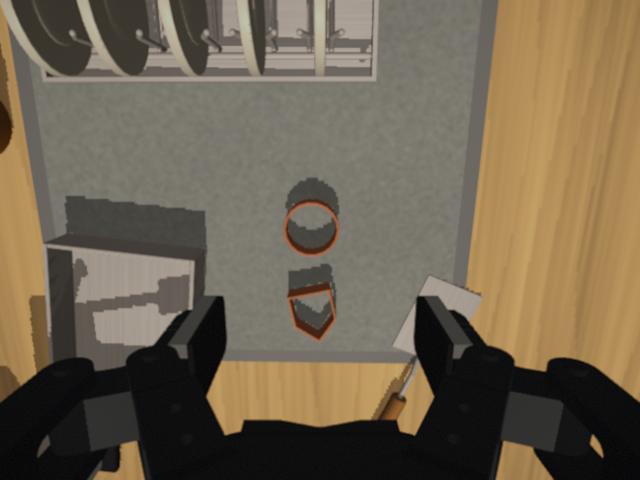

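```bash
cat >> h.py <<'E'
def cutters(f,x0=240,x1=400,y0=150,y1=360,z=24):
    q=np.load(f); im,K,D,T=[q[k] for k in('im','K','D','T')]
    hsv=cv2.cvtColor(im,cv2.COLOR_BGR2HSV); m=((hsv[...,0]<13)|(hsv[...,0]>170))&(hsv[...,1]>120)&(hsv[...,2]>50)
    k=np.zeros_like(m); k[y0:y1,x0:x1]=m[y0:y1,x0:x1]
    cs,_=cv2.findContours(k.astype('u1'),cv2.RETR_EXTERNAL,cv2.CHAIN_APPROX_NONE)
    for c in cs:
        if cv2.contourArea(c)<300: continue
        p=c.reshape(-1,2).astype(float); w=ray(p,z,K,D,T)[:,:2].astype(np.float32)
        print(p.mean(0).round(),'circle',cv2.minEnclosingCircle(w),'poly',cv2.approxPolyDP(w.reshape(-1,1,2),4,True).reshape(-1,2).round(1).tolist())
E
python3 -c "
from h import *
cutters('w7.npz')"
```

```text
[312. 308.] circle ((440.2686462402344, 176.9093475341797), 33.030921936035156) poly [[427.0, 146.6999969482422], [462.6000061035156, 153.5], [466.6000061035156, 160.0], [460.70001220703125, 193.89999389648438], [437.1000061035156, 209.39999389648438], [419.1000061035156, 185.5]]
[311. 228.] circle ((444.4619140625, 90.62716674804688), 27.9295711517334) poly [[448.29998779296875, 63.20000076293945], [465.20001220703125, 74.9000015258789], [470.1000061035156, 97.30000305175781], [457.6000061035156, 115.0999984741211], [438.20001220703125, 117.9000015258789], [420.20001220703125, 102.5], [419.70001220703125, 82.9000015258789], [429.5, 67.69999694824219]]
```

```bash
python3 -c "
from h import *
go([445,92,5],0)"
```

```text
31.9 pos [435.9  65.9 262.5] -> row [-0.0266, -0.0098, 0.2575, 0.0012, -0.0025, 0.0154] F [ 0.9 -0.2  0.2] w 68.5 0.0
```

```bash
python3 -m handwheel '[[-0.026,-0.01,0.05,0,0,0.015,0.7],[-0.026,-0.01,0.1,0,0,0.015,0.8],[-0.026,-0.01,0.15,0,0,0.015,0.8],[-0.026,-0.01,0.19,0,0,0.015,0.8],[-0.026,-0.01,0.22,0,0,0.015,0.8],[-0.026,-0.01,0.245,0,0,0.015,0.8],[-0.026,-0.01,0.257,0,0,0.015,0.8],[-0.026,-0.01,0.257,0,0,0.015,0.8],[-0.026,-0.01,0.257,0,0,0.015,-1],[-0.026,-0.01,0.257,0,0,0.015,-1]]'
python3 -m handwheel '[[0,0,0,0,0,0,-1],[0,0,0,0,0,0,-1],[0,0,-0.03,0,0,0,-1],[0,0,-0.07,0,0,0,-1],[0,0,-0.115,0,0,0,-1],[0,0,-0.115,0,0,0,-1]]'
python3 -c "
from h import *
go([619.9,155,120],-6)"
```

```text
clock: 33.1
position: [446.4, 92.5, 7.1]
ee_rot: [0.708, -0.707, 0.001, -0.0]
contact_force: [-0.3, -0.9, 3.8]
gripper_width: 51.3
grasp_force: 62.7
clock: 33.85
position: [447.8, 93.6, 124.5]
ee_rot: [0.708, -0.707, 0.002, -0.004]
contact_force: [0.1, 0.5, -0.4]
gripper_width: 51.1
grasp_force: 62.8
33.9 pos [447.8  93.6 124.5] -> row [-0.0611, -0.1722, 0.0061, -0.0078, 0.003, 0.1063] F [ 0.1  0.5 -0.4] w 51.1 62.8
```

```bash
python3 -m handwheel '[[-0.02,-0.045,0,0,0,0.03,-1],[-0.04,-0.09,0,0,0,0.06,-1],[-0.055,-0.135,0,0,0,0.09,-1],[-0.061,-0.172,0,-0.005,0,0.106,-1],[-0.061,-0.172,0,-0.005,0,0.106,-1],[-0.061,-0.172,0,-0.005,0,0.106,-1],[-0.061,-0.172,0,-0.005,0,0.106,-1]]' >/dev/null
python3 - <<'E'
from h import *
go([619.9,155,15],-6)
im,d,K,D,T=snap('wrist'); np.savez('w8.npz',im=im,d=d,K=K,D=D,T=T)
t=np.radians(-6.);M=np.array([[np.cos(t),-np.sin(t)],[np.sin(t),np.cos(t)]])
P=np.array([[70,80],[70,-80],[-70,-80],[-70,80]])@M.T+[623.6,189.8]
q=proj(np.c_[P,[45]*4],K,D,T).round().astype(int); cv2.polylines(im,[q.reshape(-1,1,2)],True,(0,255,0),1)
cv2.imwrite('pics/w8.png',im)
E
```

```text
34.7 pos [616.2 153.1 120.2] -> row [-0.0026, -0.0041, 0.1052, 0.0065, -0.003, -0.0001] F [-0.2 -0.1 -0.9] w 51.3 62.8
```

View pics/w8.png

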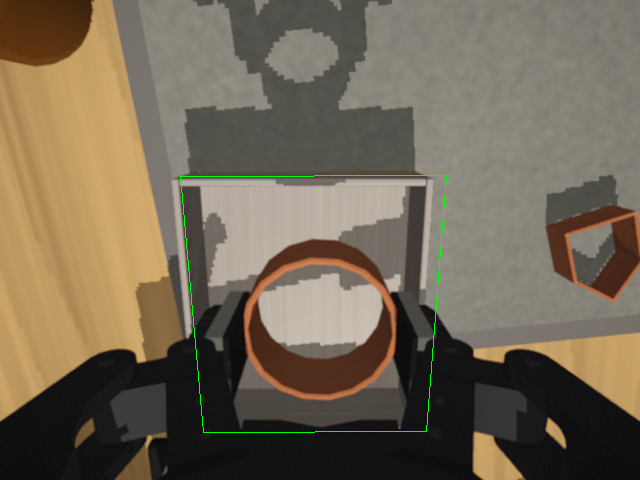

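```bash
python3 -m handwheel '[[-0.0025,-0.009,0.03,0,0,0,-1],[-0.0025,-0.009,0.065,0,0,0,-1],[-0.0025,-0.009,0.09,0,0,0,-1],[-0.0025,-0.009,0.106,0,0,0,-1],[-0.0025,-0.009,0.106,0,0,0,-1],[-0.0025,-0.009,0.106,0,0,0,0.3],[-0.0025,-0.009,0.106,0,0,0,0.55],[-0.0025,-0.009,0.106,0,0,0,0.55]]'
python3 -m handwheel '[[0,0,-0.03,0,0,0,0.55],[0,0,-0.07,0,0,0,0.55],[0,0,-0.1,0,0,0,0.55],[0,0,-0.13,0,0,0,0.55],[0,0,-0.13,0,0,0,0.55]]'
python3 -c "
from h import *
go([443,174,150],11.4)"
```

```text
clock: 35.78
position: [626.5, 155.0, 15.2]
ee_rot: [-0.669, 0.743, 0.001, -0.002]
contact_force: [-0.6, -0.2, 0.2]
gripper_width: 66.4
grasp_force: 0.0
clock: 36.4
position: [628.5, 155.7, 147.9]
ee_rot: [-0.669, 0.743, 0.0, 0.001]
contact_force: [0.4, 0.0, 0.5]
gripper_width: 66.0
grasp_force: 0.0
36.4 pos [628.5 155.7 147.9] -> row [0.0012, 0.1864, -0.0022, -0.0008, 0.0008, -0.3036] F [0.4 0.  0.5] w 66.0 0.0
```

```bash
python3 -m handwheel '[[0,0.05,0,0,0,-0.08,0.55],[0,0.1,0,0,0,-0.16,0.55],[0.02,0.15,0,0,0,-0.24,0.55],[0.03,0.186,0,0,0,-0.304,0.55],[0.03,0.186,0,0,0,-0.304,0.55],[0.03,0.186,0,0,0,-0.304,0.55],[0.03,0.186,0,0,0,-0.304,0.55]]' >/dev/null
python3 - <<'E'
from h import *
go([443,174,5],11.4)
im,d,K,D,T=snap('wrist'); np.savez('w9.npz',im=im,d=d,K=K,D=D,T=T)
cutters('w9.npz',0,640,0,480)
E
```

```text
37.3 pos [439.6 145.  145.2] -> row [-0.0279, -0.0099, 0.1401, 0.006, -0.0009, -0.0007] F [ 0.5 -0.8  0.2] w 66.7 0.0
[306. 273.] circle ((441.5585021972656, 178.39120483398438), 32.31143569946289) poly [[429.29998779296875, 148.6999969482422], [464.29998779296875, 156.39999389648438], [467.29998779296875, 162.60000610351562], [460.3999938964844, 195.0], [436.5, 210.3000030517578], [418.70001220703125, 186.0]]
[ 40. 190.] circle ((620.8399658203125, 155.29702758789062), 32.860050201416016) poly [[605.4000244140625, 127.0999984741211], [624.0999755859375, 127.0], [647.0, 137.10000610351562], [644.5999755859375, 177.5], [617.2000122070312, 179.60000610351562], [598.0, 167.60000610351562], [590.7999877929688, 143.39999389648438]]
```

```bash
python3 -m handwheel '[[-0.015,-0.01,0.03,0.005,0,-0.008,0.55],[-0.0285,-0.01,0.065,0.005,0,-0.008,0.55],[-0.0285,-0.01,0.1,0.005,0,-0.008,0.55],[-0.0285,-0.01,0.125,0.005,0,-0.008,0.55],[-0.0285,-0.01,0.139,0.005,0,-0.008,0.55],[-0.0285,-0.01,0.139,0.005,0,-0.008,0.55],[-0.0285,-0.01,0.139,0.005,0,-0.008,-1],[-0.0285,-0.01,0.139,0.005,0,-0.008,-1],[-0.0285,-0.01,0.139,0.005,0,-0.008,-1],[-0.0285,-0.01,0.139,0.005,0,-0.008,-1]]'
python3 -m handwheel '[[0,0,-0.03,0,0,0,-1],[0,0,-0.07,0,0,0,-1],[0,0,-0.115,0,0,0,-1],[0,0,-0.145,0,0,0,-1],[0,0,-0.145,0,0,0,-1]]'
python3 -c "
from h import *
go([616,211,150],-6);go([616,211,15],-6)"
```

```text
clock: 38.58
position: [443.0, 175.0, 7.6]
ee_rot: [0.777, -0.63, 0.0, -0.001]
contact_force: [-0.7, -0.1, 6.9]
gripper_width: 43.0
grasp_force: 61.4
clock: 39.2
position: [443.2, 175.3, 153.9]
ee_rot: [0.776, -0.63, 0.001, -0.002]
contact_force: [-0.9, -0.2, -0.7]
gripper_width: 42.6
grasp_force: 61.0
39.2 pos [443.2 175.3 153.9] -> row [0.0006, -0.1764, 0.0047, -0.0041, 0.0029, 0.3118] F [-0.9 -0.2 -0.7] w 42.6 61.0
39.2 pos [443.2 175.3 153.9] -> row [0.0009, -0.1758, 0.1397, -0.0041, 0.0029, 0.3118] F [-0.9 -0.2 -0.7] w 42.6 61.0
```

```bash
python3 -m handwheel '[[0,-0.045,0,0,0,0.08,-1],[0,-0.09,0,0,0,0.16,-1],[0,-0.135,0,0,0,0.24,-1],[0,-0.176,0,0,0,0.312,-1],[0,-0.176,0,0,0,0.312,-1],[0,-0.176,0.03,0,0,0.312,-1],[0,-0.176,0.06,0,0,0.312,-1],[0,-0.176,0.06,0,0,0.312,-1]]'
python3 -c "
from h import *
go([616,211,15],-6)"
```

```text
clock: 40.2
position: [611.2, 209.1, 87.6]
ee_rot: [-0.669, 0.743, 0.001, -0.005]
contact_force: [-0.3, -0.5, 0.4]
gripper_width: 42.7
grasp_force: 61.1
40.2 pos [611.2 209.1  87.6] -> row [-0.0028, -0.0052, 0.0726, 0.0079, -0.0056, -0.0005] F [-0.3 -0.5  0.4] w 42.7 61.1
```

```bash
python3 -m handwheel '[[-0.003,-0.005,0.03,0,0,0,-1],[-0.003,-0.005,0.055,0,0,0,-1],[-0.003,-0.005,0.071,0,0,0,-1],[-0.003,-0.005,0.071,0,0,0,-1],[-0.003,-0.005,0.071,0,0,0,0.1],[-0.003,-0.005,0.071,0,0,0,0.3],[-0.003,-0.005,0.071,0,0,0,0.3]]'
python3 -m handwheel '[[0,0,-0.03,0,0,0,0.3],[0,0,-0.07,0,0,0,0.3],[0,0,-0.12,0,0,0,0],[0.04,0,-0.16,0,0,0,-0.5],[0.08,0,-0.2,0,0,0,-1],[0.08,0,-0.25,0,0,0,-1],[0.08,0,-0.26,0,0,0,-1],[0.08,0,-0.26,0,0,0,-1]]'
python3 - <<'E'
from h import *
go([588,360,260],-6)
for n in('top','wrist'):
    im,d,K,D,T=snap(n); np.savez(n+'9.npz',im=im,d=d,K=K,D=D,T=T)
    W=cloud(d,K,D,T); hsv=cv2.cvtColor(im,cv2.COLOR_BGR2HSV)
    m=(hsv[...,2]<70)&(W[...,2]>200)&(W[...,2]<245)&(W[...,1]>310)&(W[...,1]<400)&(W[...,0]<640)&(W[...,0]>530)
    print(n,m.sum(),np.round(W[m].mean(0),1) if m.any() else '',np.percentile(W[m],[3,97],axis=0).round(1) if m.any() else '')
cutters('wrist9.npz',0,640,0,480,28)
cv2.imwrite('pics/w10.png',im)
E
```

```text
clock: 41.08
position: [620.0, 213.2, 21.1]
ee_rot: [-0.669, 0.743, -0.0, 0.0]
contact_force: [-0.7, 0.2, -0.7]
gripper_width: 55.4
grasp_force: 0.0
clock: 42.08
position: [611.4, 133.8, 280.9]
ee_rot: [-0.669, 0.743, -0.0, 0.0]
contact_force: [0.1, -0.5, -0.5]
gripper_width: 0.1
grasp_force: 0.0
42.1 pos [611.4 133.8 280.9] -> row [-0.2225, 0.047, 0.0209, -0.0004, 0.0003, -0.0004] F [ 0.1 -0.5 -0.5] w 0.1 0.0
top 0  
wrist 0  
[306. 221.] circle ((626.9646606445312, 153.5841827392578), 27.842090606689453) poly [[625.5, 125.80000305175781], [642.9000244140625, 132.6999969482422], [652.5999755859375, 154.6999969482422], [644.2999877929688, 175.10000610351562], [624.9000244140625, 181.39999389648438], [606.9000244140625, 171.89999389648438], [600.5999755859375, 158.1999969482422], [604.5, 138.8000030517578]]
```

View pics/w10.png

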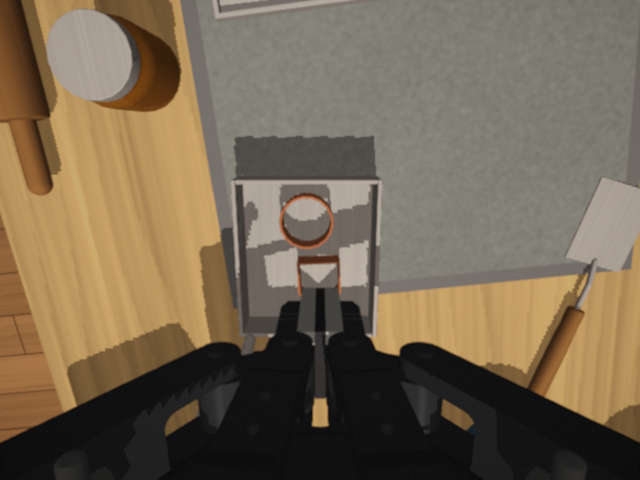

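Run:
```python
from h import *
for f in('top0','top9','scene0'):
    z=np.load(f+'.npz'); im,d,K,D,T=[z[k] for k in('im','d','K','D','T')]
    W=cloud(d,K,D,T); m=(im.max(2)<75)&(W[...,2]>195)&(W[...,2]<260)&(W[...,1]>300)&(W[...,1]<420)&(W[...,0]<650)&(W[...,0]>520)
    if m.sum()<5: continue
    v,u=np.nonzero(m); print(f,m.sum(),np.round(W[m].mean(0),1),np.percentile(W[m],[3,97],axis=0).round(1).tolist(),u.min(),u.max(),v.min(),v.max())
    print(ray([[ (u.min()+u.max())/2,(v.min()+v.max())/2]],226,K,D,T).round(1))
t=np.radians(-6)
print('model', np.array([628.5,190])+np.array([[np.cos(t),-np.sin(t)],[np.sin(t),np.cos(t)]])@[70-115*np.cos(.3),165])
```

```text
top0 178 [580.5 361.7 227.6] [[559.7, 346.8, 218.5], [601.9, 378.6, 237.3]] 206 219 192 207
[[579.9 361.4 226. ]]
scene0 314 [588.2 359.4 224. ] [[566.1, 342.7, 214.6], [607.9, 376.9, 231.7]] 468 487 243 262
[[591.8 359.9 226. ]]
model [606.10187769 358.26300364]
```

```bash
python3 -m handwheel '[[-0.05,0.02,0,0,0,0,-1],[-0.1,0.04,0,0,0,0,-1],[-0.15,0.05,0,0,0,0,-1],[-0.2,0.05,0,0,0,0,-1],[-0.222,0.05,0,0,0,0,-1],[-0.222,0.05,0.02,0,0,0,-1],[-0.222,0.05,0.02,0,0,0,-1],[-0.222,0.05,0.02,0,0,0,-1]]'
python3 - <<'E'
from h import *
go([586,360,260],-6)
im,d,K,D,T=snap('wrist'); np.savez('w11.npz',im=im,d=d,K=K,D=D,T=T)
cv2.imwrite('pics/w11.png',im)
E
```

```text
clock: 43.18
position: [585.0, 359.4, 259.5]
ee_rot: [-0.669, 0.743, -0.0, -0.001]
contact_force: [0.6, -0.2, 1.2]
gripper_width: -0.3
grasp_force: 0.0
43.2 pos [585.  359.4 259.5] -> row [-0.0007, -0.0009, -0.0005, 0.0012, -0.0024, -0.0003] F [ 0.6 -0.2  1.2] w -0.3 0.0
```

View pics/w11.png

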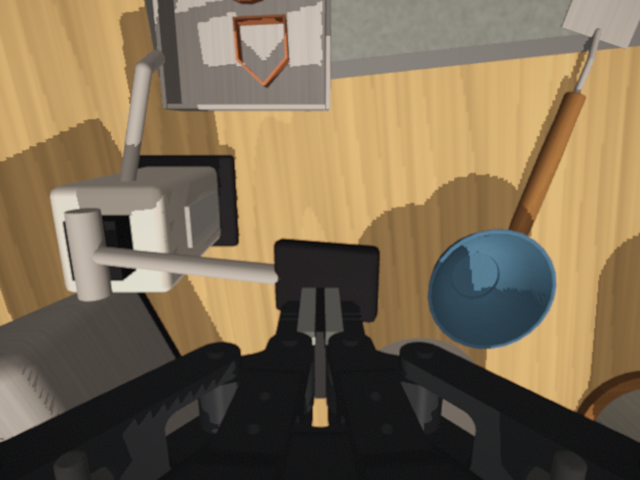

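```bash
python3 -m handwheel '[[0,0,0.03,0,0,0,-1],[0,0,0.06,0,0,0,-1],[0,0,0.09,0,0,0,-1],[0,0,0.115,0,0,0,-1],[0,0,0.122,0,0,0,-1],[0,0,0.122,0,0,0,-1],[0,0,0.122,0,0,0,-1]]'
python3 -c "
from h import *
im,d,K,D,T=snap('scene'); np.savez('s1.npz',im=im,d=d,K=K,D=D,T=T); cv2.imwrite('pics/s1.png',cv2.resize(im[200:400,420:580],None,fx=3,fy=3))"
```

```text
clock: 44.1
position: [588.0, 360.0, 146.3]
ee_rot: [-0.67, 0.743, -0.002, 0.004]
contact_force: [-3.2, -3.3, 18.0]
gripper_width: 0.4
grasp_force: 9.1
```

View pics/s1.png

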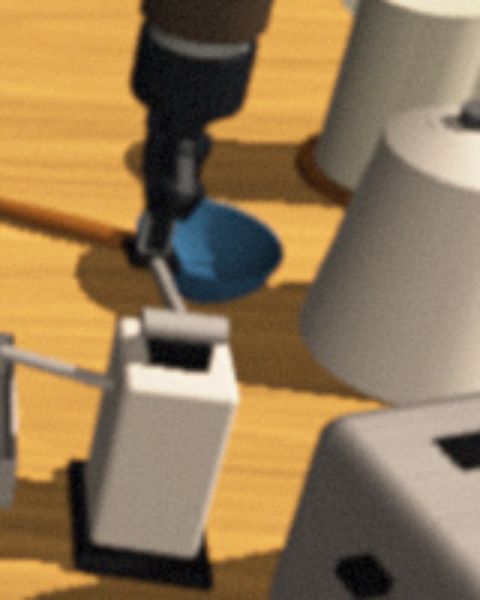

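```bash
python3 -m handwheel '[[0,0,-0.04,0,0,0,-1],[0,0,-0.08,0,0,0,-1],[0,0,-0.12,0,0,0,-1],[0,0,-0.12,0,0,0,-1],[0,0,-0.12,0,0,0,-1],[0,0,-0.12,0,0,0,-1],[0,0,-0.12,0,0,0,-1],[0,0,-0.12,0,0,0,-1]]'
python3 -m handwheel '[[0,0,0.03,0,0,0,-1],[0,0,0.06,0,0,0,-1],[0,0,0.09,0,0,0,-1],[0,0,0.115,0,0,0,-1],[0,0,0.121,0,0,0,-1],[0,0,0.121,0,0,0,-1],[0,0,0.121,0,0,0,-1]]'
python3 -m handwheel '[[0,0,-0.04,0,0,0,-1],[0,0,-0.08,0,0,0,-1],[0,0,-0.12,0,0,0,-1],[0,0,-0.12,0,0,0,-1],[0,0,-0.12,0,0,0,-1],[0,0,-0.12,0,0,0,-1],[0,0,-0.12,0,0,0,-1],[0,0,-0.12,0,0,0,-1]]'
python3 -m handwheel '[[0,0,0.03,0,0,0,-1],[0,0,0.06,0,0,0,-1],[0,0,0.09,0,0,0,-1],[0,0,0.115,0,0,0,-1],[0,0,0.121,0,0,0,-1],[0,0,0.121,0,0,0,-1],[0,0,0.121,0,0,0,-1]]'
```

```text
clock: 45.15
position: [584.9, 359.6, 257.3]
ee_rot: [-0.669, 0.743, -0.0, -0.001]
contact_force: [-0.1, 0.8, -0.6]
gripper_width: 0.5
grasp_force: 0.0
clock: 46.02
position: [587.5, 360.2, 145.7]
ee_rot: [-0.67, 0.742, -0.002, 0.004]
contact_force: [-5.5, -3.3, 23.4]
gripper_width: 0.3
grasp_force: 12.0
clock: 47.02
position: [584.9, 359.5, 256.3]
ee_rot: [-0.669, 0.743, -0.0, -0.001]
contact_force: [-0.6, -0.1, -0.1]
gripper_width: -0.3
grasp_force: 0.0
clock: 47.9
position: [587.6, 360.2, 145.5]
ee_rot: [-0.67, 0.742, -0.002, 0.004]
contact_force: [-7.3, -4.1, 25.4]
gripper_width: -0.1
grasp_force: 13.3
```

Fourth stroke, then up and a look at everything.

```bash
python3 -m handwheel '[[0,0,-0.04,0,0,0,-1],[0,0,-0.08,0,0,0,-1],[0,0,-0.12,0,0,0,-1],[0,0,-0.12,0,0,0,-1],[0,0,-0.12,0,0,0,-1],[0,0,-0.12,0,0,0,-1],[0,0,-0.12,0,0,0,-1],[0,0,-0.12,0,0,0,-1]]'
python3 -m handwheel '[[0,0,0.03,0,0,0,-1],[0,0,0.06,0,0,0,-1],[0,0,0.09,0,0,0,-1],[0,0,0.113,0,0,0,-1],[0,0,0.12,0,0,0,-1],[0,0,0.12,0,0,0,-1],[0,0,0.12,0,0,0,-1]]'
python3 -m handwheel '[[0,0,-0.04,0,0,0,-1],[0,0,-0.08,0,0,0,-1],[0,0,-0.12,0,0,0,-1],[0,0,-0.16,0,0,0,-1],[0,0,-0.18,0,0,0,-1],[0,0,-0.18,0,0,0,-1],[0,0,-0.18,0,0,0,-1],[0,0,-0.18,0,0,0,-1]]'
python3 - <<'E'
from h import *
im,d,K,D,T=snap('scene'); np.savez('s2.npz',im=im,d=d,K=K,D=D,T=T); cv2.imwrite('pics/s2.png',cv2.resize(im[190:410,130:530],None,fx=2,fy=2,interpolation=cv2.INTER_CUBIC))
rackcheck('s2.npz')
E
```

```text
clock: 48.9
position: [584.9, 359.6, 255.3]
ee_rot: [-0.669, 0.743, -0.0, -0.001]
contact_force: [0.6, 1.4, 0.2]
gripper_width: -0.3
grasp_force: 0.0
clock: 49.78
position: [587.5, 360.2, 145.5]
ee_rot: [-0.67, 0.742, -0.002, 0.004]
contact_force: [-7.0, -4.5, 25.8]
gripper_width: -0.1
grasp_force: 13.3
clock: 50.78
position: [584.6, 359.4, 314.1]
ee_rot: [-0.669, 0.743, 0.0, -0.002]
contact_force: [0.5, 0.4, -0.5]
gripper_width: -0.3
grasp_force: 0.0
-100 335 x -96.9 y [-39.9  47.2] ztop [100.  117.2]
-50 363 x -46.7 y [-38.3  45.7] ztop [100.  117.3]
0 396 x 3.2 y [-39.1  46. ] ztop [ 99.6 117.6]
50 431 x 54.4 y [-38.5  46.8] ztop [100.  117.4]
100 471 x 104.1 y [-39.2  46.1] ztop [ 99.4 116.8]
```

View pics/s2.png

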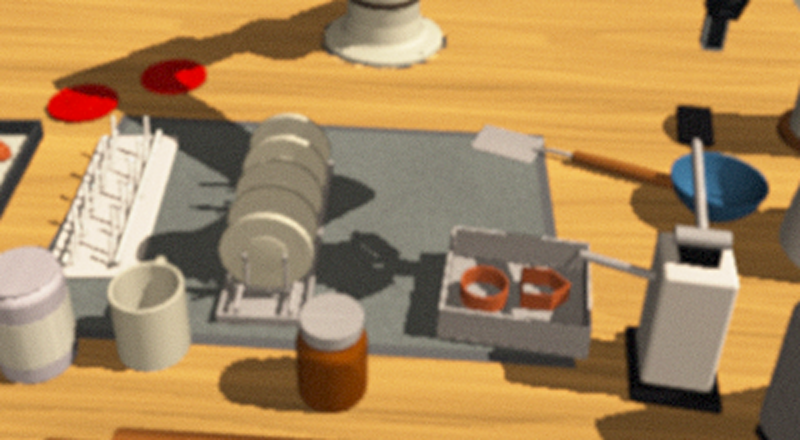

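The scene camera shows all five saucers upright in the rack, both cutters in the tub (crop pixels 484,288 and 543,288), the lever up and the gripper clear.

```bash
python3 -c "
from h import *
print(job_done())"
```

```text
the job is handed in; nothing more can be done
None
```

I handed the job in at about 51 s: all five saucers stand in rack slots, both cutters are in the tub, and the lever had four full strokes and is back up. The last camera view confirmed this and showed the mug, jar, bowl and spatula in place; no verdict was returned.

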